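Feed plate boxes label-up into the packing chute

TASK

Two black boxes of glass plates are standing on edge on the bench. Load both into the gravity chute label up: they must end at rest on the slope, one behind the other, each lying flat and lengthwise with its paper label uppermost. Never drop a box, and leave everything else on the bench where it is.

Things in the scene. Friction and masses are not known exactly. Their poses are not given: they have to be found in the camera images.
- box_a: Black plate box 150 x 90 x 32 mm, 0.25 to 0.5 kg, brown card tray on the side opposite the cream label. Starts on the bench standing on a long edge, 90 mm tall, 32 mm thick, length within 25 degrees of world x, label to about +y, left or right of the chute. Origin at its centre; x along its length, y out of the label face, z along its width (up at start). Pushed near its top it tips, not slides.
- box_b: Second plate box, same as box_a in make, size, weight and axes (origin at its centre, x along its length, y out of the label face, z up at the start). Also starts standing on a long edge, on the other side of the chute from box_a, with its label facing about -y.
- chute: Fixed gravity chute; its x axis points down the run, within 9 degrees of world x; z up. Origin: middle of the crest, 109 mm above the bench. Before it, level at that height: a loading board 200 mm wide from x = -230 to -60 mm (not slippery), then a steel entry to x = 0. After it a steel channel 104 mm wide, 35 mm walls, falls 16 degrees for 340 mm to an end stop. Steel is slippery (friction 0.12).
- board_edge (a point): Middle of the loading board's near edge, at its top face, 230 mm before the crest on the chute's centre line. On the last 60 mm before the crest two upright cheeks, 35 mm high, narrow from 180 to 104 mm apart. A flat box pushed until its centre is 30 mm past the crest runs down by itself; the slope takes two boxes end to end with 40 mm to spare.
- tape_roll: Bystander: roll of cream masking tape lying flat, 104 mm across, 36 mm high. Origin at the centre of its underside.
- pencil: Bystander: yellow and black pencil, 180 mm long, 8 mm thick. Origin at mid length, underside.
- amber_bottle: Bystander: amber glass bottle, 60 mm across, 140 mm tall. Origin at the centre of its underside.
- brush_jar: Bystander: white plastic jar, 76 mm across, 100 mm tall, with brushes standing up to 140 mm. Origin at the centre of its underside.
- portfolio_box: Bystander: flat black portfolio box with a dark red band, 200 x 150 x 40 mm, no label. Origin at the centre of its underside.
- steel_rule: Bystander: steel rule 310 x 30 x 3 mm lying flat. Origin at the centre of its underside, x along its length.
Things that resemble listed ones, but are neither listed nor needed, are in the scene too. Leave any blue look-alike of the box_a alone.

How it is judged:
At the end, for the whole second after the job is handed in: Both boxes rest on the slope of the chute, centres at least 90 mm past the crest and within 12 mm of the centre line, lengthwise, label up and lying flat to within about 7 degrees, one behind the other (centres over 140 mm apart) (x of box_a in the frame of chute between 0.09 and 0.3 m and y of box_a in the frame of chute between -0.012 and 0.012 m and z of each of box_a, box_b in the frame of chute below 0 m and angle between each of box_a, box_b's own y axis and vertical below 0.4 rad and angle between the x axis of each of box_a, box_b and the x axis of chute, either way round below 0.4 rad and linear speed of each of box_a, box_b below 0.02 m/s and x of box_b in the frame of chute between 0.09 and 0.3 m and y of box_b in the frame of chute between -0.012 and 0.012 m and distance between box_a and box_b above 0.14 m); the robot touches nothing.
It fails at once if a box is dropped or thrown (faster than 1.5 m/s) (linear speed of any of box_a, box_b above 1.5 m/s).
It fails at once if another thing on the bench is shifted by more than 30 mm or tipped over (distance of any of tape_roll, pencil, amber_bottle, brush_jar, portfolio_box, steel_rule from where it was at the start of the episode above 0.03 m or angle between any of amber_bottle, brush_jar's own z axis and vertical above 0.5 rad).
It also fails if it takes over 72 s, if anything falls off the work surface, if the arm or the gripper's body presses on something with over 40 N, if the wrist force passes 120 N, or if a joint passes its speed limit or range.

ROBOT

A 7-joint arm with a two-finger parallel gripper is mounted at the origin on the work surface. World frame = base frame: x ahead of the robot, y to its left, z up, the work surface at z = 0. Lengths are in m, angles in rad, forces in N, time in s.
With the tool pointing down it reaches from about 0.425 to 0.825 m from the base axis. Payload 3.6 kg.
Tool frame: the origin (TCP) lies midway between the tips of the shut fingers; the grasp point (between the pads) lies 19 mm behind it; z points along the fingers, y is the direction in which the jaws open and shut (so a half turn about z gives the same grasp; the last joint's range is limited). The gripper opens to 93 mm and grips with 3 to 60 N. Pads are 15 mm wide; open, the fingers measure 128 mm over their backs; the gripper's body (75 mm by 188 mm) begins 65 mm behind the grasp point.
Start: joints at [1.198, 0.615, -0.013, 1.423, 0.008, 1.103, -0.04], TCP at [0.22, -0.611, 0.219] pointing down, gripper open.
Joint ranges: [-3.12, 3.12], [-0.3, 2.06], [-1.34, 1.32], [0.26, 2.42], [-1.36, 4.5], [0.01, 1.98], [-2.84, 2.84]. Speed limits (rad/s): [2.79, 2.79, 3.14, 3.14, 3.14, 3.14, 3.14].

INTERFACE

Orientations are given as a rotation vector (axis times angle).
In Python, from workcell import read_state, read_camera, sign_off, search_frame gives the robot as it stands.
- The arm moves only by the shell command python3 -m creep 'ROWS' [FORCE]. ROWS is JSON, a list of rows, each an object of numbers: "fingers": the opening, from 0 (shut) to 1 (fully open); "tx", "ty", "tz": the shift along the tool's x, y, z in m; "rx", "ry", "rz": the turn, a rotation vector about the tool's x, y, z in degrees. A call has 1 to 5 rows; each row shifts and turns the commanded pose from where the row before left it, along the tool's axes as they then stand; what a row does not reach is not made up. A row lasts 1/12 s, in which the tool goes at most 41.7 mm and 7.16 degrees, less where a joint would pass 70% of its speed; a pose out of reach is approached as far as the arm can. A call is refused whole if a number of a shift passes 0.0417 or a number of a turn 7.16, either way. A call with a gripper value outside its range is refused whole. The fingers move at their own pace and stop on an object; FORCE is the grip in N (left out, the last holds). Time passes only in rows, so rows that do not move let the fingers close. It gives the time, the measured TCP pose, the force and the opening at its end, in the units of the state.
- read_state(): the state, without advancing time (a new reading comes with each control period).
- read_camera(name): name is "side" or "top" or "wrist"; returns a dict with "image" (420x560x3 uint8, red, green, blue), "z_map" (420x560 float32, m along the optical axis (not along the pixel's ray), 0 where there is no reading), "fx", "fy", "cx", "cy" (pixels), "world_from_camera" (4x4, takes a point from camera to world coordinates). Camera axes: x right, y down, z forward; pixel columns grow to the right and rows downward; lengths in m; the calibration is good to about 2 mm. A picture is of the moment at which its call begins.
- sign_off(): hands the job in, once; it reports no verdict.
Trained networks look in the newest picture that a camera, given by its name, has taken for a name from the list of things; names that differ only in an ending like _2 or _b are one class to them, and where a whole thing is asked for, a point or a joint stands for the part that bears it (a point fixed in the world has none). Each returns a list of dicts, best first, with "conf" (0 to 1); they miss things now and then, are a little off and sometimes report something else, mostly with a low value. They report only what shows in the picture. A call takes as long as a camera call. They do not tell look-alikes from the thing itself.
- search_frame(camera, query): "bbox" ([left, top, right, bottom] in pixels, round what is visible of it).
The state is a dict: "time": time; "joints": joint angles; "joint_velocities": joint speeds; "joint_efforts": joint torques, N m; "tcp_pos": TCP position; "ee_rot": TCP orientation; "wrist_force": force on the tool from outside, world axes, zero at the start; "torque": the same for the moment, N m; "gripper_width": finger opening in m.
Only numpy, scipy, OpenCV 4.12 (cv2) and the standard library are available. Lean on these libraries where they do the work, as an engineer would, in place of code of your own. Each camera call takes 0.05 s, during which the arm holds its last target.

## Working session

There is one attempt and no reset: what is moved stays moved. The work goes in short steps, Python scripts to look and compute and a shell command to move; the robot and the scene stay as the last step left them, time stands still between calls to the robot, and variables do not carry over. Pictures are saved under pics/ and viewed, and the job is handed in when it is done.

```bash
mkdir -p pics; ls; cat > h.py <<'E'
import numpy as np,cv2
from workcell import read_state, read_camera, sign_off, search_frame
def snap(n,f):
    c=read_camera(n); cv2.imwrite('pics/'+f,cv2.cvtColor(c['image'],cv2.COLOR_RGB2BGR)); return c
def cloud(c):
    z=c['z_map'];v,u=np.mgrid[:z.shape[0],:z.shape[1]]
    p=np.stack([(u-c['cx'])/c['fx']*z,(v-c['cy'])/c['fy']*z,z,np.ones_like(z)],-1)
    w=p@np.array(c['world_from_camera']).T; w=w[...,:3]; w[z==0]=np.nan; return w
E
python3 - <<'E'
from h import *
import pickle
s=read_state();print({k:np.round(v,3) for k,v in s.items()})
d={}
for n in('top','side','wrist'):
    c=snap(n,n+'0.png');d[n]=c
    print(n,np.round(c['world_from_camera'],3).tolist(),c['fx'])
    for q in ['box_a','chute','tape_roll','pencil','amber_bottle','brush_jar','portfolio_box','steel_rule']:
        print(q,[(np.round(r['bbox']).astype(int).tolist(),round(r['conf'],2)) for r in search_frame(n,q)])
pickle.dump(d,open('d0.pkl','wb'))
E
```

```text
pics
{'time': np.float64(0.0), 'joints': array([ 1.199,  0.616, -0.013,  1.425,  0.008,  1.103, -0.04 ]), 'joint_velocities': array([-0.   , -0.   , -0.   ,  0.001,  0.001, -0.   , -0.001]), 'joint_efforts': array([ 1.0000e-03, -4.5893e+01,  2.0900e-01, -1.6574e+01, -6.1000e-02,
        2.0000e-02,  0.0000e+00]), 'tcp_pos': array([ 0.22 , -0.611,  0.217]), 'ee_rot': array([-3.092e+00, -5.400e-01,  1.000e-03]), 'wrist_force': array([ 0.434, -0.8  ,  0.323]), 'torque': array([ 0.02 ,  0.007, -0.014]), 'gripper_width': np.float64(0.093)}
top [[0.006, -0.999, 0.047, 0.451], [-1.0, -0.005, 0.012, -0.016], [-0.012, -0.047, -0.999, 1.685], [0.0, 0.0, 0.0, 1.0]] 540.3082837333503
box_a [([356, 187, 380, 242], 0.83), ([156, 207, 180, 254], 0.79), ([141, 141, 167, 191], 0.74), ([193, 91, 237, 134], 0.59)]
chute [([226, 36, 304, 225], 0.79)]
tape_roll [([290, 243, 322, 276], 0.78), ([153, 206, 183, 257], 0.67)]
pencil [([132, 255, 132, 276], 0.43)]
amber_bottle [([92, 182, 122, 204], 0.84)]
brush_jar [([434, 186, 472, 214], 0.69)]
portfolio_box [([151, 266, 202, 337], 0.7)]
steel_rule []
side [[-0.77, -0.428, 0.473, -0.021], [-0.638, 0.516, -0.572, 0.697], [0.001, -0.742, -0.67, 0.913], [0.0, 0.0, 0.0, 1.0]] 441.39540622423453
box_a [([125, 253, 169, 312], 0.92), ([317, 158, 370, 196], 0.9), ([194, 274, 236, 354], 0.73), ([145, 182, 173, 243], 0.59)]
chute [([152, 142, 310, 273], 0.89), ([176, 360, 237, 414], 0.48)]
tape_roll [([325, 222, 368, 258], 0.86)]
pencil [([180, 361, 236, 414], 0.84)]
amber_bottle [([102, 314, 138, 363], 0.97)]
brush_jar [([354, 111, 381, 154], 0.57)]
portfolio_box [([237, 314, 352, 420], 0.66)]
steel_rule [([382, 158, 463, 206], 0.97)]
wrist [[0.339, -0.9, -0.275, 0.298], [-0.941, -0.324, -0.1, -0.583], [0.001, 0.293, -0.956, 0.385], [0.0, 0.0, 0.0, 1.0]] 302.4508307378372
box_a []
chute []
tape_roll []
pencil []
amber_bottle []
brush_jar []
portfolio_box []
steel_rule [([149, 3, 229, 184], 0.82)]
```

View pics/top0.png

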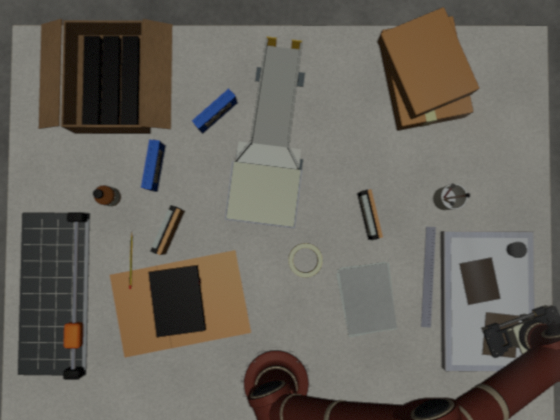

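View pics/side0.png

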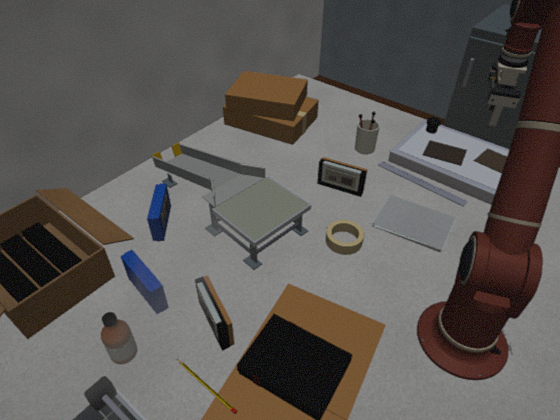

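View pics/wrist0.png

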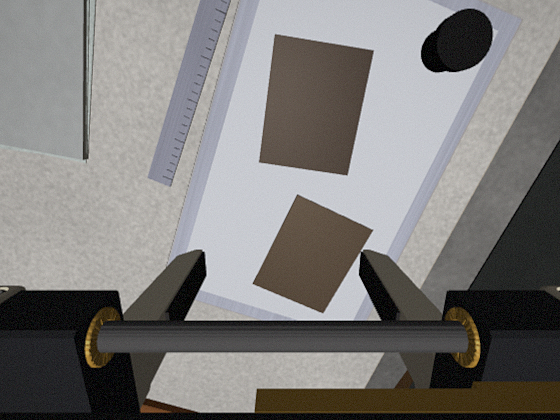

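```bash
python3 - <<'E'
import cv2,numpy as np
s=cv2.imread('pics/side0.png');t=cv2.imread('pics/top0.png')
f=lambda im,a,b,c,d:cv2.resize(im[b:d,a:c],(400,300),interpolation=cv2.INTER_CUBIC)
cv2.imwrite('pics/crop0.png',np.vstack([np.hstack([f(s,170,265,270,340+0),f(s,300,140,400,215)]),np.hstack([f(t,120,190,220,265),f(t,320,180,420,255)])]))
E
```

```text
(no output)
```

View pics/crop0.png

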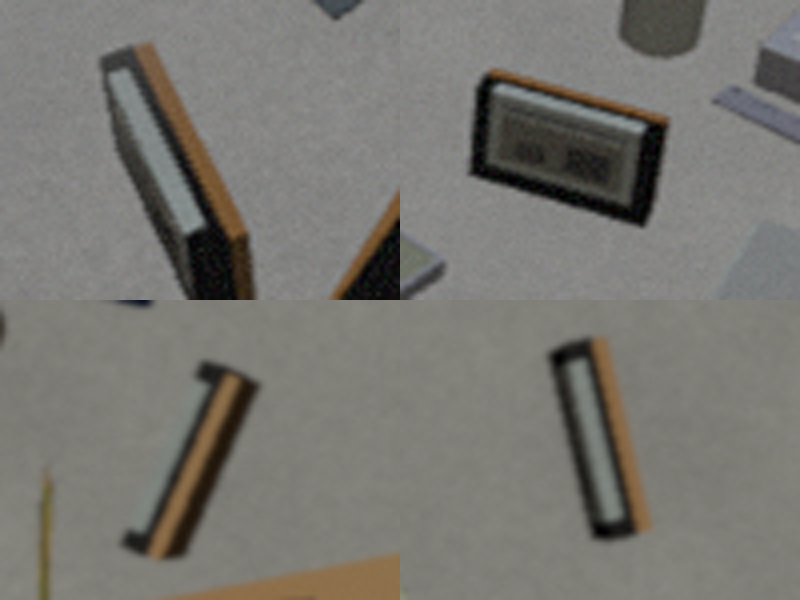

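```bash
python3 - <<'E'
from h import *
import pickle
d=pickle.load(open('d0.pkl','rb'))
for n in('top','side'):
    W=cloud(d[n]);im=d[n]['image']
    for nm,bb in {'top':[('R',(345,175,395,255)),('L',(140,195,195,265))],'side':[('R',(310,150,376,200)),('L',(185,265,245,360))]}[n]:
        a,b,c,e=bb;w=W[b:e,a:c].reshape(-1,3);col=im[b:e,a:c].reshape(-1,3).astype(int)
        m=w[:,2]>0.02;w=w[m];col=col[m]
        t=w[:,2]>0.078
        print(n,nm,m.sum(),'zmax',np.nanpercentile(w[:,2],98).round(3),'top n',t.sum())
        r=cv2.minAreaRect(w[t,:2].astype(np.float32)*1000);print(' toprect mm',np.round(r[0],1),np.round(r[1],1),round(r[2],1))
        r=cv2.minAreaRect(w[:,:2].astype(np.float32)*1000);print(' allrect mm',np.round(r[0],1),np.round(r[1],1),round(r[2],1))
        # top colours across y
        ww=w[t];cc=col[t]
        mu=ww.mean(0);_,_,V=np.linalg.svd(ww[:,:2]-mu[:2],full_matrices=False);ax=V[0]*np.sign(V[0][0]);ny=np.array([-ax[1],ax[0]])
        print(' axis',ax.round(3),np.degrees(np.arctan2(ax[1],ax[0])).round(1))
        s=(w[:,:2]-mu[:2])@ny
        for lo in np.arange(-.03,.03,.006):
            k=(s>lo)&(s<lo+.006)
            if k.sum()>3: print('  s',round(lo*1000),k.sum(),'z',w[k,2].min().round(3),np.median(w[k,2]).round(3),'rgb',np.median(col[k],0))
E
```

```text
top R 723 zmax 0.097 top n 578
 toprect mm [ 519.1 -281.9] [149.7  34. ] 13.2
 allrect mm [ 519.1 -281.6] [149.7  34.6] 13.2
 axis [0.972 0.234] 13.5
  s -18 87 z 0.077 0.088 rgb [132. 111.  88.]
  s -12 99 z 0.081 0.089 rgb [131. 100.  66.]
  s -6 99 z 0.082 0.091 rgb [71. 54. 39.]
  s 0 105 z 0.085 0.091 rgb [69. 71. 67.]
  s 6 103 z 0.079 0.09 rgb [121. 127. 121.]
  s 12 230 z 0.021 0.068 rgb [60.  60.5 55. ]
top L 766 zmax 0.096 top n 581
 toprect mm [468.5 328.7] [ 34.2 149.8] 67.0
 allrect mm [468.4 328.4] [ 34.3 150. ] 66.7
 axis [ 0.92  -0.392] -23.1
  s -18 262 z 0.02 0.064 rgb [48.  40.  25.5]
  s -12 95 z 0.049 0.087 rgb [135. 105.  70.]
  s -6 115 z 0.031 0.089 rgb [99. 78. 55.]
  s 0 108 z 0.023 0.089 rgb [56.5 53.  50. ]
  s 6 100 z 0.058 0.09 rgb [116.5 122.  117. ]
  s 12 86 z 0.082 0.089 rgb [125. 130. 124.]
side R 1156 zmax 0.094 top n 464
 toprect mm [ 516.1 -281.7] [150.9  41.9] 15.6
 allrect mm [ 538.  -373.9] [150.8 232.1] 13.6
 axis [0.97  0.243] 14.0
  s -24 46 z 0.033 0.09 rgb [123.5 103.   88.5]
  s -18 46 z 0.088 0.091 rgb [118.5  88.   55. ]
  s -12 56 z 0.028 0.092 rgb [62.5 48.  32. ]
  s -6 51 z 0.036 0.091 rgb [77. 80. 79.]
  s 0 115 z 0.026 0.091 rgb [75. 78. 74.]
  s 6 690 z 0.02 0.06 rgb [59. 57. 52.]
  s 12 147 z 0.02 0.054 rgb [55. 54. 47.]
side L 1310 zmax 0.094 top n 890
 toprect mm [465.2 329. ] [ 33.5 153.1] 66.8
 allrect mm [437.2 340.7] [ 34.  213.7] 67.5
 axis [ 0.921 -0.389] -22.9
  s -18 173 z 0.021 0.089 rgb [119.  91.  67.]
  s -12 188 z 0.023 0.089 rgb [117.  86.  52.]
  s -6 187 z 0.022 0.091 rgb [44. 38. 30.]
  s 0 195 z 0.022 0.091 rgb [59. 61. 61.]
  s 6 204 z 0.022 0.091 rgb [128. 134. 134.]
  s 12 362 z 0.02 0.067 rgb [65. 63. 59.]
```

```bash
cat > ch.py <<'E'
from h import *
import pickle
def fit(d):
    W=cloud(d['top']); a,b,c,e=215,150,315,240
    w=W[b:e,a:c].reshape(-1,3); m=np.abs(w[:,2]-.109)<.012; w=w[m]
    r=cv2.minAreaRect(w[:,:2].astype(np.float32)*1000); return w,r
if __name__=='__main__':
    d=pickle.load(open('d0.pkl','rb'))
    w,r=fit(d); print(len(w),np.median(w[:,2]),r)
    # side walls/channel centre line
    W=cloud(d['top']).reshape(-1,3)
    for x in np.arange(.43,1.03,.03):
        k=(np.abs(W[:,0]-x)<.008)&(np.abs(W[:,1]+.03)<.16)&(W[:,2]>.03)
        if k.sum(): p=W[k]; print(x.round(2),k.sum(),'y',np.percentile(p[:,1],[1,99]).round(3),'z',np.percentile(p[:,2],[2,50,98]).round(3))
    Ws=cloud(d['side']).reshape(-1,3)
    k=np.abs(Ws[:,2]-.109)<.006
    k&=(np.abs(Ws[:,1])<.2)&(Ws[:,0]>.38)&(Ws[:,0]<.65);print('side',k.sum(),cv2.minAreaRect(Ws[k,:2].astype(np.float32)*1000))
E
python3 ch.py; python3 - <<'E'
import cv2
t=cv2.imread('pics/top0.png')[25:240,210:330];cv2.imwrite('pics/chc.png',cv2.resize(t,None,fx=2.7,fy=2.7,interpolation=cv2.INTER_CUBIC))
E
```

```text
5057 0.10918063002948375 ((601.9579467773438, 34.516151428222656), (207.2086639404297, 229.459228515625), 83.03987884521484)
0.43 40 y [-0.117 -0.064] z [0.031 0.037 0.042]
0.49 207 y [-0.055  0.12 ] z [0.102 0.109 0.116]
0.52 383 y [-0.058  0.129] z [0.102 0.109 0.116]
0.55 381 y [-0.061  0.127] z [0.101 0.109 0.116]
0.58 341 y [-0.066  0.127] z [0.102 0.109 0.116]
0.61 351 y [-0.069  0.127] z [0.103 0.11  0.117]
0.64 389 y [-0.072  0.128] z [0.103 0.11  0.117]
0.67 379 y [-0.066  0.125] z [0.101 0.11  0.147]
0.7 349 y [-0.069  0.113] z [0.103 0.11  0.146]
0.73 228 y [-0.036  0.11 ] z [0.1   0.107 0.146]
0.76 196 y [-0.041  0.071] z [0.091 0.099 0.139]
0.79 193 y [-0.044  0.066] z [0.081 0.089 0.131]
0.82 188 y [-0.047  0.064] z [0.074 0.081 0.121]
0.85 192 y [-0.05   0.059] z [0.063 0.073 0.113]
0.88 184 y [-0.054  0.124] z [0.056 0.063 0.101]
0.91 179 y [-0.059  0.052] z [0.046 0.055 0.097]
0.94 184 y [-0.064  0.048] z [0.037 0.047 0.086]
0.97 164 y [-0.066  0.046] z [0.031 0.038 0.08 ]
1.0 72 y [-0.069  0.041] z [0.03  0.034 0.073]
1.03 25 y [-0.075  0.038] z [0.032 0.057 0.069]
side 3342 ((570.451171875, 36.99946594238281), (210.9918212890625, 178.28065490722656), 83.47219848632812)
```

View pics/chc.png

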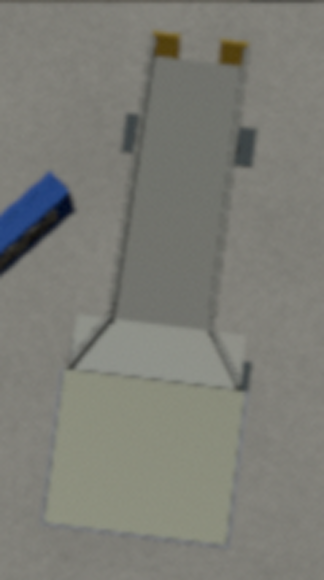

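```bash
cat >> h.py <<'E'
from scipy.spatial.transform import Rotation as R
C=np.array([.716,.0206]);PHI=-6.96
ux=np.array([np.cos(np.radians(PHI)),np.sin(np.radians(PHI))]);uy=np.array([-ux[1],ux[0]])
def ch(p): q=np.asarray(p)[:2]-C; return np.array([q@ux,q@uy])*1000
def w(cx,cy): return C+ux*cx/1000+uy*cy/1000
def pose():
    s=read_state(); r=R.from_rotvec(s['ee_rot']); M=r.as_matrix()
    return s['tcp_pos'],M,s
def plan(xy,z,yaw):
    """yaw of the jaw axis normal (tool x) i.e. box length dir; prints tool-frame delta"""
    p,M,s=pose()
    cur=np.degrees(np.arctan2(M[1,0],M[0,0]))
    dy=(yaw-cur+90)%180-90
    d=M.T@(np.array([*xy,z])-p)
    tilt=np.degrees(np.arccos(-M[2,2]))
    # tilt fix, in the tool frame
    tgt=R.from_euler('z',cur+dy,degrees=True)*R.from_euler('x',180,degrees=True)
    rv=np.degrees((R.from_matrix(M).inv()*tgt).as_rotvec())
    print('t',round(float(s['time']),2),'tcp',p.round(4),'ch',ch(p).round(1),'yaw',cur.round(2),'tilt',tilt.round(2),'j',np.round(s['joints'],2),'w',round(float(s['gripper_width']),4),'F',np.round(s['wrist_force'],1))
    print('delta tool t(mm)',(d*1000).round(1),'rv',rv.round(2),'| world d',((np.array([*xy,z])-p)*1000).round(1))
E
python3 - <<'E'
from h import *
import pickle
plan((.519,-.282),.25,13.3)
d=pickle.load(open('d0.pkl','rb'))
W=cloud(d['top'])
for n,(a,b,c,e) in dict(bottle=(92,182,122,204),jar=(434,186,472,214)).items():
    q=W[b:e,a:c].reshape(-1,3);k=q[:,2]>.05;q=q[k];print(n,q[:,:2].min(0).round(3),q[:,:2].max(0).round(3),q[:,2].max().round(3),np.median(q,0).round(3))
E
```

```text
t 1.35 tcp [ 0.2203 -0.6115  0.2186] ch [-415.4 -687.5] yaw 19.81 tilt 0.01 j [ 1.2   0.61 -0.01  1.42  0.01  1.1  -0.04] w 0.0928 F [ 0.5 -0.1 -1. ]
delta tool t(mm) [ 392.7 -208.7  -31.3] rv [-0.01 -0.    6.51] | world d [298.7 329.5  31.4]
bottle [0.546 0.484] [0.601 0.544] 0.15 [0.57  0.504 0.099]
jar [ 0.535 -0.559] [ 0.606 -0.483] 0.143 [ 0.571 -0.523  0.086]
```

```bash
A='x'; python3 -m creep '[{"fingers":1,"tx":0.033,"ty":-0.0175,"tz":-0.0026},{"tx":0.033,"ty":-0.0175,"tz":-0.0026},{"tx":0.033,"ty":-0.0175,"tz":-0.0026},{"tx":0.033,"ty":-0.0175,"tz":-0.0026},{"tx":0.033,"ty":-0.0175,"tz":-0.0026}]' 30
python3 -m creep '[{"tx":0.033,"ty":-0.0175,"tz":-0.0026},{"tx":0.033,"ty":-0.0175,"tz":-0.0026},{"tx":0.033,"ty":-0.0175,"tz":-0.0026},{"tx":0.033,"ty":-0.0175,"tz":-0.0026},{"tx":0.033,"ty":-0.0175,"tz":-0.0026}]'
python3 -m creep '[{"tx":0.033,"ty":-0.0175,"tz":-0.0026},{"tx":0.030,"ty":-0.0162,"tz":-0.0026},{"rz":6.5},{}]'
python3 - <<'E'
from h import *
plan((.519,-.282),.25,13.3)
c=snap('wrist','wr1.png')
E
```

```text
t 1.35 tcp [ 0.2203 -0.6115  0.2186] ch [-415.4 -687.5] yaw 19.81 tilt 0.01 j [ 1.2   0.61 -0.01  1.42  0.01  1.1  -0.04] w 0.0928 F [ 0.5 -0.1 -1. ]
delta tool t(mm) [ 392.7 -208.7  -31.3] rv [-0.01 -0.    6.51] | world d [298.7 329.5  31.4]invalid input
invalid input
invalid input
```

View pics/wr1.png

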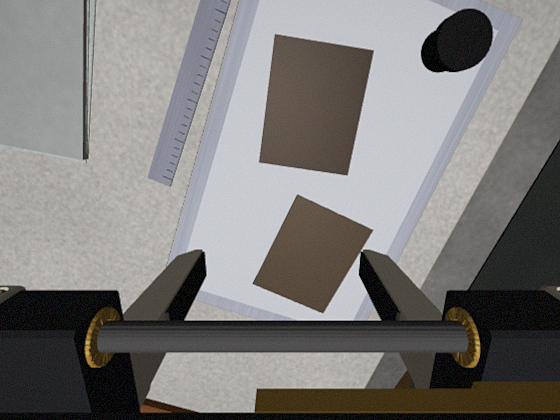

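```bash
python3 -m creep '[{"fingers":1,"tx":0.033,"ty":-0.0175,"tz":-0.0026,"rx":0,"ry":0,"rz":0},{"fingers":1,"tx":0.033,"ty":-0.0175,"tz":-0.0026,"rx":0,"ry":0,"rz":0}]' 30
```

```text
time: 1.57
tcp_pos: [0.2682, -0.5574, 0.2234]
ee_rot: [3.096, 0.53, -0.003]
wrist_force: [0.8, 0.6, 0.1]
gripper_width: 0.0933
```

```bash
python3 -m creep '[{"fingers":1,"tx":0.033,"ty":-0.0175,"tz":-0.0026,"rx":0,"ry":0,"rz":1.3},{"fingers":1,"tx":0.033,"ty":-0.0175,"tz":-0.0026,"rx":0,"ry":0,"rz":1.3},{"fingers":1,"tx":0.033,"ty":-0.0175,"tz":-0.0026,"rx":0,"ry":0,"rz":1.3},{"fingers":1,"tx":0.033,"ty":-0.0175,"tz":-0.0026,"rx":0,"ry":0,"rz":1.3},{"fingers":1,"tx":0.033,"ty":-0.0175,"tz":-0.0026,"rx":0,"ry":0,"rz":1.3}]'
python3 - <<'E'
from h import *
plan((.519,-.282),.25,13.3)
E
```

```text
time: 1.98
tcp_pos: [0.4032, -0.4224, 0.2373]
ee_rot: [3.12, 0.362, 0.0]
wrist_force: [0.1, -0.4, 0.6]
gripper_width: 0.093
t 1.98 tcp [ 0.4032 -0.4224  0.2373] ch [-256.8 -477.7] yaw 13.24 tilt 0.02 j [ 0.77  0.49 -0.    1.6   0.    1.05 -0.57] w 0.093 F [ 0.1 -0.4  0.6]
delta tool t(mm) [ 144.9 -110.2  -12.7] rv [ 0.02 -0.01 -0.06] | world d [115.8 140.4  12.7]
```

```bash
python3 -m creep '[{"fingers":1,"tx":0.029,"ty":-0.022,"tz":-0.003,"rx":0,"ry":0,"rz":0},{"fingers":1,"tx":0.029,"ty":-0.022,"tz":-0.003,"rx":0,"ry":0,"rz":0},{"fingers":1,"tx":0.029,"ty":-0.022,"tz":-0.003,"rx":0,"ry":0,"rz":0},{"fingers":1,"tx":0.029,"ty":-0.022,"tz":0,"rx":0,"ry":0,"rz":0},{"fingers":1,"tx":0,"ty":0,"tz":0,"rx":0,"ry":0,"rz":0}]'
python3 - <<'E'
from h import *
plan((.519,-.282),.25,13.3)
c=snap('wrist','wr2.png')
W=cloud(c).reshape(-1,3);col=c['image'].reshape(-1,3)
k=(W[:,2]>.08)&(W[:,2]<.1)&(np.hypot(W[:,0]-.519,W[:,1]+.282)<.1)
r=cv2.minAreaRect(W[k,:2].astype(np.float32)*1000);print(k.sum(),r,np.median(W[k,2]))
E
```

```text
time: 2.4
tcp_pos: [0.5017, -0.3017, 0.2462]
ee_rot: [-3.112, -0.387, -0.01]
wrist_force: [0.9, 0.2, 0.2]
gripper_width: 0.0928
t 2.4 tcp [ 0.5017 -0.3017  0.2462] ch [-173.7 -345.9] yaw 14.16 tilt 0.49 j [ 0.53  0.49 -0.03  1.58  0.01  1.07 -0.83] w 0.0928 F [0.9 0.2 0.2]
delta tool t(mm) [ 21.7 -14.9  -3.6] rv [-0.29 -0.4   0.86] | world d [17.3 19.7  3.8]
4076 ((518.1399536132812, -279.5898742675781), (148.67462158203125, 32.40298080444336), 13.420873641967773) 0.08990220937578328
```

View pics/wr2.png

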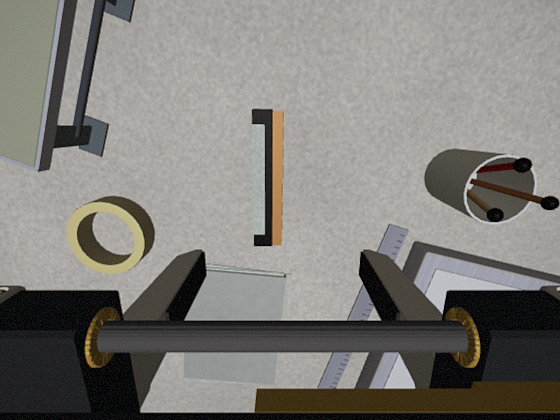

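```bash
python3 -m creep '[{"fingers":1,"tx":0.011,"ty":-0.008,"tz":0.01,"rx":-0.15,"ry":-0.2,"rz":0.4},{"fingers":1,"tx":0.011,"ty":-0.008,"tz":0.03,"rx":-0.15,"ry":-0.2,"rz":0.4},{"fingers":1,"tx":0,"ty":0,"tz":0,"rx":0,"ry":0,"rz":0}]'
python3 - <<'E'
from h import *
plan((.5185,-.2805),.045,13.4)
E
```

```text
time: 2.7
tcp_pos: [0.5112, -0.2873, 0.2014]
ee_rot: [-3.121, -0.348, 0.02]
wrist_force: [-0.3, 0.9, -0.8]
gripper_width: 0.0931
t 2.7 tcp [ 0.5112 -0.2873  0.2014] ch [-166.  -330.4] yaw 12.72 tilt 0.74 j [ 0.48  0.54 -0.02  1.63  0.02  0.99 -0.89] w 0.0931 F [-0.3  0.9 -0.8]
delta tool t(mm) [ 10.6  -4.7 156.3] rv [-0.13  0.73 -0.68] | world d [   7.3    6.8 -156.4]
```

```bash
python3 -m creep '[{"fingers":1,"tx":0.008,"ty":-0.0045,"tz":0.02,"rx":-0.13,"ry":0.7,"rz":-0.7},{"fingers":1,"tx":0,"ty":0,"tz":0,"rx":0,"ry":0,"rz":0},{"fingers":1,"tx":0,"ty":0,"tz":0,"rx":0,"ry":0,"rz":0},{"fingers":1,"tx":0,"ty":0,"tz":0,"rx":0,"ry":0,"rz":0}]'
python3 - <<'E'
from h import *
plan((.5185,-.2805),.045,13.4)
E
```

```text
time: 3.03
tcp_pos: [0.5188, -0.2868, 0.187]
ee_rot: [3.113, 0.357, 0.01]
wrist_force: [0.5, -0.4, -0.7]
gripper_width: 0.0931
t 3.03 tcp [ 0.5188 -0.2868  0.187 ] ch [-158.5 -329. ] yaw 13.1 tilt 0.6 j [ 0.48  0.55 -0.02  1.65  0.02  0.93 -0.89] w 0.0931 F [ 0.5 -0.4 -0.7]
delta tool t(mm) [  0.4  -7.4 141.9] rv [ 0.52 -0.31 -0.3 ] | world d [  -0.3    6.3 -142. ]
```

```bash
python3 -m creep '[{"fingers":1,"tx":0,"ty":-0.0065,"tz":0.02,"rx":0.3,"ry":-0.2,"rz":-0.3},{"fingers":1,"tx":0,"ty":0,"tz":0.03,"rx":0,"ry":0,"rz":0},{"fingers":1,"tx":0,"ty":0,"tz":0.02,"rx":0,"ry":0,"rz":0},{"fingers":1,"tx":0,"ty":0,"tz":0,"rx":0,"ry":0,"rz":0}]'
python3 - <<'E'
from h import *
plan((.5185,-.2805),.045,13.4)
E
```

```text
time: 3.37
tcp_pos: [0.5152, -0.2789, 0.1131]
ee_rot: [-3.119, -0.368, 0.007]
wrist_force: [-0.8, 0.9, 0.2]
gripper_width: 0.0928
t 3.37 tcp [ 0.5152 -0.2789  0.1131] ch [-163.  -321.6] yaw 13.44 tilt 0.25 j [ 0.47  0.64 -0.02  1.73  0.02  0.78 -0.9 ] w 0.0928 F [-0.8  0.9  0.2]
delta tool t(mm) [ 3.1  2.5 68.1] rv [-0.09  0.23  0.04] | world d [  3.3  -1.6 -68.1]
```

```bash
python3 -m creep '[{"fingers":1,"tx":0.002,"ty":0.0015,"tz":0.03,"rx":0,"ry":0,"rz":0},{"fingers":1,"tx":0,"ty":0,"tz":0.03,"rx":0,"ry":0,"rz":0},{"fingers":1,"tx":0,"ty":0,"tz":0.008,"rx":0,"ry":0,"rz":0},{"fingers":0.25,"tx":0,"ty":0,"tz":0,"rx":0,"ry":0,"rz":0},{"fingers":0.25,"tx":0,"ty":0,"tz":0,"rx":0,"ry":0,"rz":0}]' 30
python3 -m creep '[{"fingers":0.25,"tx":0,"ty":0,"tz":0,"rx":0,"ry":0,"rz":0},{"fingers":0.2,"tx":0,"ty":0,"tz":0,"rx":0,"ry":0,"rz":0},{"fingers":0.2,"tx":0,"ty":0,"tz":0,"rx":0,"ry":0,"rz":0}]' 30
python3 - <<'E'
from h import *
plan((.5185,-.2805),.045,13.4)
E
```

```text
time: 3.78
tcp_pos: [0.5214, -0.281, 0.0493]
ee_rot: [3.116, 0.368, 0.006]
wrist_force: [0.1, 0.5, 0.4]
gripper_width: 0.0838
time: 4.03
tcp_pos: [0.5214, -0.2806, 0.0494]
ee_rot: [3.116, 0.369, 0.007]
wrist_force: [-0.7, 0.6, -0.1]
gripper_width: 0.0643
t 4.03 tcp [ 0.5214 -0.2806  0.0494] ch [-156.7 -322.5] yaw 13.51 tilt 0.34 j [ 0.47  0.73 -0.02  1.77  0.03  0.64 -0.9 ] w 0.0643 F [-0.7  0.6 -0.1]
delta tool t(mm) [-2.8 -0.8  4.4] rv [ 0.24 -0.23  0.11] | world d [-2.9  0.1 -4.4]
```

Fingers close at about 78 mm/s, so keep closing (shut command, 30 N).

```bash
python3 -m creep '[{"fingers":0,"tx":0,"ty":0,"tz":0,"rx":0,"ry":0,"rz":0},{"fingers":0,"tx":0,"ty":0,"tz":0,"rx":0,"ry":0,"rz":0},{"fingers":0,"tx":0,"ty":0,"tz":0,"rx":0,"ry":0,"rz":0},{"fingers":0,"tx":0,"ty":0,"tz":0,"rx":0,"ry":0,"rz":0},{"fingers":0,"tx":0,"ty":0,"tz":0,"rx":0,"ry":0,"rz":0}]' 30
python3 -m creep '[{"fingers":0,"tx":0,"ty":0,"tz":0,"rx":0,"ry":0,"rz":0},{"fingers":0,"tx":0,"ty":0,"tz":-0.02,"rx":0,"ry":0,"rz":0},{"fingers":0,"tx":0,"ty":0,"tz":0,"rx":0,"ry":0,"rz":0}]'
```

```text
time: 4.45
tcp_pos: [0.5204, -0.28, 0.0477]
ee_rot: [3.118, 0.369, 0.003]
wrist_force: [-0.2, -0.9, -1.1]
gripper_width: 0.0318
time: 4.7
tcp_pos: [0.5213, -0.2804, 0.069]
ee_rot: [3.116, 0.369, 0.007]
wrist_force: [1.7, -1.2, -4.3]
gripper_width: 0.0321
```

```bash
python3 -m creep '[{"fingers":0,"tx":0,"ty":0,"tz":-0.03,"rx":0,"ry":0,"rz":0},{"fingers":0,"tx":0,"ty":0,"tz":-0.035,"rx":0,"ry":0,"rz":0},{"fingers":0,"tx":0,"ty":0,"tz":-0.035,"rx":0,"ry":0,"rz":0},{"fingers":0,"tx":0,"ty":0,"tz":-0.035,"rx":0,"ry":0,"rz":0},{"fingers":0,"tx":0,"ty":0,"tz":-0.015,"rx":0,"ry":0,"rz":0}]'
python3 - <<'E'
from h import *
print(w(-135,61))
plan(w(-135,61),.21,-6.96)
E
```

```text
time: 5.12
tcp_pos: [0.5218, -0.2806, 0.2214]
ee_rot: [3.114, 0.369, 0.012]
wrist_force: [1.1, -1.0, -5.3]
gripper_width: 0.0319
[0.58938658 0.0975093 ]
t 5.12 tcp [ 0.5218 -0.2806  0.2214] ch [-156.3 -322.5] yaw 13.51 tilt 0.55 j [ 0.47  0.52 -0.02  1.6   0.02  1.01 -0.89] w 0.0319 F [ 1.1 -1.  -5.3]
delta tool t(mm) [ 154.  -351.9   10.2] rv [ 0.31 -0.46 20.47] | world d [ 67.6 378.1 -11.4]
```

```bash
python3 -m creep '[{"fingers":0,"tx":0.0128,"ty":-0.0293,"tz":0,"rx":0.1,"ry":-0.1,"rz":0},{"fingers":0,"tx":0.0128,"ty":-0.0293,"tz":0,"rx":0.1,"ry":-0.1,"rz":0},{"fingers":0,"tx":0.0128,"ty":-0.0293,"tz":0,"rx":0,"ry":0,"rz":0},{"fingers":0,"tx":0.0128,"ty":-0.0293,"tz":0,"rx":0,"ry":0,"rz":0},{"fingers":0,"tx":0.0128,"ty":-0.0293,"tz":0,"rx":0,"ry":0,"rz":0}]'
python3 -m creep '[{"fingers":0,"tx":0.0128,"ty":-0.0293,"tz":0,"rx":0,"ry":0,"rz":5.1},{"fingers":0,"tx":0.0128,"ty":-0.0293,"tz":0,"rx":0,"ry":0,"rz":5.1},{"fingers":0,"tx":0.0128,"ty":-0.0293,"tz":0,"rx":0,"ry":0,"rz":5.1},{"fingers":0,"tx":0,"ty":0,"tz":0,"rx":0,"ry":0,"rz":5.1},{"fingers":0,"tx":0,"ty":0,"tz":0,"rx":0,"ry":0,"rz":0}]'
python3 - <<'E'
from h import *
plan(w(-135,61),.21,-6.96)
E
```

```text
time: 5.53
tcp_pos: [0.5472, -0.1207, 0.2161]
ee_rot: [-3.118, -0.369, 0.007]
wrist_force: [1.2, -0.4, -4.6]
gripper_width: 0.0322
time: 5.95
tcp_pos: [0.5728, -0.026, 0.2159]
ee_rot: [-3.134, 0.181, 0.007]
wrist_force: [-0.0, -0.3, -4.5]
gripper_width: 0.0317
t 5.95 tcp [ 0.5728 -0.026   0.2159] ch [-136.5  -63.6] yaw -6.61 tilt 0.29 j [-0.02  0.5   0.04  1.65 -0.03  0.99 -1.65] w 0.0317 F [-0.  -0.3 -4.5]
delta tool t(mm) [   2.3 -124.5    6.1] rv [-0.1   0.28  0.35] | world d [ 16.6 123.5  -5.9]
```

```bash
python3 -m creep '[{"fingers":0,"tx":0.001,"ty":-0.03,"tz":0,"rx":0,"ry":0.2,"rz":0.3},{"fingers":0,"tx":0.001,"ty":-0.03,"tz":0,"rx":0,"ry":0,"rz":0},{"fingers":0,"tx":0,"ty":-0.03,"tz":0,"rx":0,"ry":0,"rz":0},{"fingers":0,"tx":0,"ty":-0.03,"tz":0,"rx":0,"ry":0,"rz":0},{"fingers":0,"tx":0,"ty":0,"tz":0,"rx":0,"ry":0,"rz":0}]'
python3 - <<'E'
from h import *
plan(w(-135,61),.16,-6.96)
c=snap('side','s3.png')
E
```

```text
time: 6.37
tcp_pos: [0.5893, 0.098, 0.2163]
ee_rot: [-3.129, 0.178, 0.001]
wrist_force: [0.5, 3.3, -4.3]
gripper_width: 0.0317
t 6.37 tcp [0.5893 0.098  0.2163] ch [-135.2   61.5] yaw -6.51 tilt 0.45 j [-0.22  0.53  0.03  1.59 -0.03  1.02 -1.86] w 0.0317 F [ 0.5  3.3 -4.3]
delta tool t(mm) [ 0.2  0.9 56.3] rv [-0.45  0.06  0.45] | world d [  0.1  -0.5 -56.3]
```

View pics/s3.png

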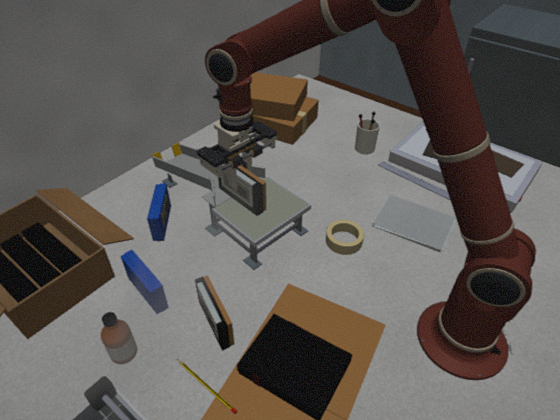

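```bash
python3 -m creep '[{"fingers":0,"tx":0,"ty":0,"tz":0.02,"rx":-0.2,"ry":0,"rz":0.2},{"fingers":0,"tx":0,"ty":0,"tz":0.02,"rx":-0.2,"ry":0,"rz":0.2},{"fingers":0,"tx":0,"ty":0,"tz":0.012,"rx":0,"ry":0,"rz":0},{"fingers":0,"tx":0,"ty":0,"tz":0,"rx":0,"ry":0,"rz":0},{"fingers":0,"tx":0,"ty":0,"tz":0,"rx":0,"ry":0,"rz":0}]'
python3 - <<'E'
from h import *
plan(w(-135,61),.158,-6.96)
E
```

```text
time: 6.83
tcp_pos: [0.5893, 0.0865, 0.1646]
ee_rot: [3.126, -0.21, -0.003]
wrist_force: [0.1, -0.0, -5.1]
gripper_width: 0.0317
t 6.83 tcp [0.5893 0.0865 0.1646] ch [-133.8   50. ] yaw -7.67 tilt 0.5 j [-0.21  0.59  0.04  1.65 -0.02  0.91 -1.87] w 0.0317 F [ 0.1 -0.  -5.1]
delta tool t(mm) [ -1.3 -11.    6.5] rv [ 0.5   0.07 -0.71] | world d [ 0.1 11.  -6.6]
```

```bash
python3 -m creep '[{"fingers":0,"tx":0,"ty":-0.010,"tz":0.003,"rx":0.4,"ry":0,"rz":-0.5},{"fingers":0,"tx":0,"ty":0,"tz":0.002,"rx":0,"ry":0,"rz":0},{"fingers":0,"tx":0,"ty":0,"tz":0,"rx":0,"ry":0,"rz":0}]'
python3 - <<'E'
from h import *
plan(w(-135,61),.158,-6.96)
E
```

```text
time: 7.08
tcp_pos: [0.5915, 0.0998, 0.1611]
ee_rot: [-3.134, 0.191, -0.003]
wrist_force: [-0.5, -0.8, -6.0]
gripper_width: 0.0316
t 7.08 tcp [0.5915 0.0998 0.1611] ch [-133.1   63.5] yaw -6.98 tilt 0.15 j [-0.22  0.59  0.03  1.65 -0.02  0.89 -1.87] w 0.0316 F [-0.5 -0.8 -6. ]
delta tool t(mm) [-1.9  2.5  3. ] rv [-0.1  -0.12 -0.02] | world d [-2.2 -2.3 -3.1]
```

```bash
python3 -m creep '[{"fingers":0,"tx":0,"ty":0,"tz":0.003,"rx":0,"ry":0,"rz":0},{"fingers":0,"tx":0,"ty":0,"tz":0,"rx":0,"ry":0,"rz":0}]'
python3 -m creep '[{"fingers":0,"tx":0,"ty":0,"tz":0.002,"rx":0,"ry":0,"rz":0},{"fingers":0,"tx":0,"ty":0,"tz":0,"rx":0,"ry":0,"rz":0}]'
```

```text
time: 7.25
tcp_pos: [0.5912, 0.0983, 0.1576]
ee_rot: [-3.136, 0.194, -0.002]
wrist_force: [-0.1, -0.5, -5.0]
gripper_width: 0.0314
time: 7.42
tcp_pos: [0.5916, 0.0984, 0.1567]
ee_rot: [-3.135, 0.194, -0.004]
wrist_force: [-0.6, -1.0, 1.2]
gripper_width: 0.0319
```

```bash
python3 -m creep '[{"fingers":0.45,"tx":0,"ty":0,"tz":0,"rx":0,"ry":0,"rz":0},{"fingers":0.45,"tx":0,"ty":0,"tz":0,"rx":0,"ry":0,"rz":0},{"fingers":0.45,"tx":0,"ty":0,"tz":0,"rx":0,"ry":0,"rz":0}]'
python3 - <<'E'
from h import *
plan(w(-135,61),.158,-6.96)
c=snap('side','s4.png')
E
```

```text
time: 7.67
tcp_pos: [0.5921, 0.0987, 0.1563]
ee_rot: [-3.135, 0.194, -0.005]
wrist_force: [-0.4, -0.2, -0.5]
gripper_width: 0.0416
t 7.67 tcp [0.5921 0.0987 0.1563] ch [-132.4   62.5] yaw -7.09 tilt 0.2 j [-0.22  0.6   0.03  1.66 -0.02  0.88 -1.87] w 0.0416 F [-0.4 -0.2 -0.5]
delta tool t(mm) [-2.6  1.5 -1.7] rv [-0.06 -0.19 -0.13] | world d [-2.7 -1.2  1.7]
```

View pics/s4.png

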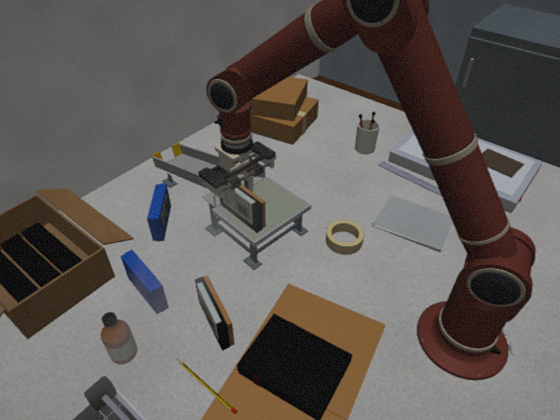

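```bash
python3 -m creep '[{"fingers":0.52,"tx":0,"ty":0,"tz":-0.02,"rx":0,"ry":0,"rz":0},{"fingers":0.52,"tx":0,"ty":0.008,"tz":0,"rx":0,"ry":0,"rz":0},{"fingers":0.52,"tx":0,"ty":0.008,"tz":0,"rx":0,"ry":0,"rz":0},{"fingers":0.52,"tx":0,"ty":0.006,"tz":0,"rx":0,"ry":0,"rz":0},{"fingers":0.52,"tx":0,"ty":0,"tz":0,"rx":0,"ry":0,"rz":0}]'
python3 - <<'E'
from h import *
plan(w(-135,61),.158,-6.96)
c=snap('side','s5.png')
im=cv2.imread('pics/s5.png')[110:280,150:330];cv2.imwrite('pics/s5c.png',cv2.resize(im,None,fx=3.3,fy=3.3,interpolation=2))
E
```

```text
time: 8.13
tcp_pos: [0.588, 0.0735, 0.175]
ee_rot: [3.133, -0.2, 0.0]
wrist_force: [-0.6, -0.3, -0.7]
gripper_width: 0.0481
t 8.13 tcp [0.588  0.0735 0.175 ] ch [-133.4   37. ] yaw -7.29 tilt 0.12 j [-0.18  0.57  0.04  1.65 -0.02  0.92 -1.84] w 0.0481 F [-0.6 -0.3 -0.7]
delta tool t(mm) [ -1.7 -24.1  17. ] rv [ 0.12 -0.02 -0.33] | world d [  1.4  24.  -17. ]
```

View pics/s5c.png

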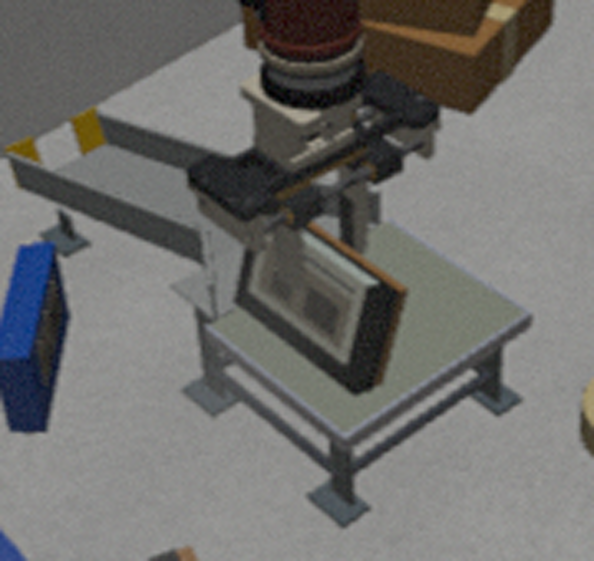

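```bash
python3 -m creep '[{"fingers":0.52,"tx":0,"ty":0.007,"tz":0,"rx":0,"ry":0,"rz":0},{"fingers":0.52,"tx":0,"ty":0.005,"tz":0,"rx":0,"ry":0,"rz":0},{"fingers":0.52,"tx":0,"ty":0,"tz":0,"rx":0,"ry":0,"rz":0}]'
python3 - <<'E'
from h import *
plan(w(-135,61),.158,-6.96)
c=snap('side','s6.png')
im=cv2.imread('pics/s6.png')[110:280,150:330];cv2.imwrite('pics/s6c.png',cv2.resize(im,None,fx=3.3,fy=3.3,interpolation=2))
E
```

```text
time: 8.43
tcp_pos: [0.5866, 0.0624, 0.1752]
ee_rot: [3.134, -0.197, 0.0]
wrist_force: [0.0, -0.7, 0.3]
gripper_width: 0.0483
t 8.43 tcp [0.5866 0.0624 0.1752] ch [-133.5   25.8] yaw -7.21 tilt 0.1 j [-0.17  0.56  0.04  1.66 -0.02  0.92 -1.82] w 0.0483 F [ 0.  -0.7  0.3]
delta tool t(mm) [ -1.7 -35.2  17.1] rv [ 0.1  -0.02 -0.25] | world d [  2.8  35.1 -17.2]
```

View pics/s6c.png

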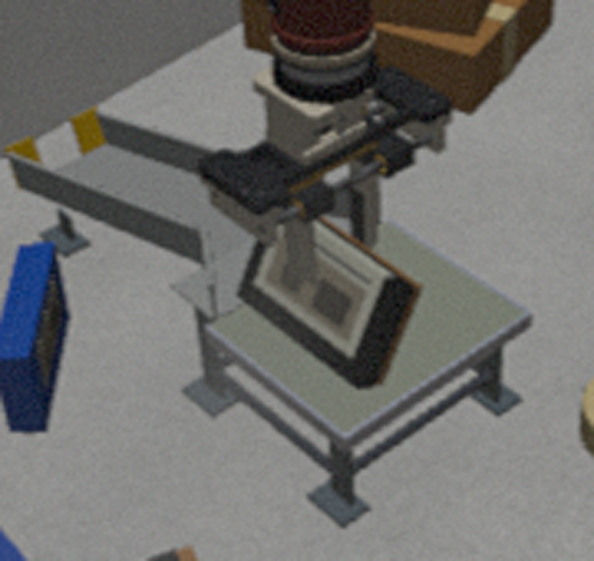

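```bash
python3 -m creep '[{"fingers":1,"tx":0,"ty":0,"tz":0,"rx":0,"ry":0,"rz":0},{"fingers":1,"tx":0,"ty":0,"tz":0.004,"rx":0,"ry":0,"rz":0},{"fingers":1,"tx":0,"ty":0,"tz":0.005,"rx":0,"ry":0,"rz":0},{"fingers":1,"tx":0,"ty":0,"tz":0.005,"rx":0,"ry":0,"rz":0},{"fingers":1,"tx":0,"ty":0,"tz":0.005,"rx":0,"ry":0,"rz":0}]'
python3 -m creep '[{"fingers":1,"tx":0,"ty":0,"tz":0.003,"rx":0,"ry":0,"rz":0},{"fingers":1,"tx":0,"ty":0,"tz":0.003,"rx":0,"ry":0,"rz":0},{"fingers":1,"tx":0,"ty":0,"tz":0,"rx":0,"ry":0,"rz":0}]'
python3 - <<'E'
from h import *
plan(w(-135,61),.158,-6.96)
c=snap('side','s7.png')
im=cv2.imread('pics/s7.png')[110:280,150:330];cv2.imwrite('pics/s7c.png',cv2.resize(im,None,fx=3.3,fy=3.3,interpolation=2))
E
```

```text
time: 8.9
tcp_pos: [0.5872, 0.0639, 0.1562]
ee_rot: [3.134, -0.194, 0.002]
wrist_force: [-0.5, -2.4, 3.3]
gripper_width: 0.077
time: 9.15
tcp_pos: [0.587, 0.0645, 0.1498]
ee_rot: [3.136, -0.195, 0.001]
wrist_force: [-0.1, -1.6, -0.1]
gripper_width: 0.092
t 9.15 tcp [0.587  0.0645 0.1498] ch [-133.3   27.9] yaw -7.1 tilt 0.04 j [-0.17  0.59  0.03  1.69 -0.02  0.86 -1.82] w 0.092 F [-0.1 -1.6 -0.1]
delta tool t(mm) [ -1.7 -33.   -8.2] rv [-0.   -0.04 -0.14] | world d [ 2.4 33.   8.2]
```

View pics/s7c.png

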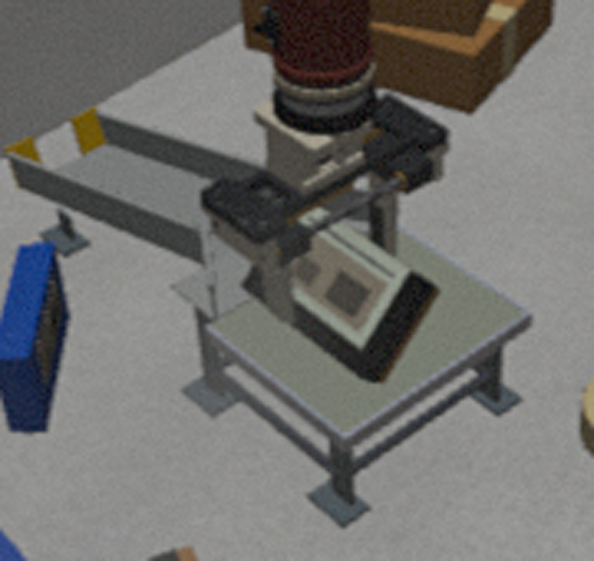

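```bash
python3 -m creep '[{"fingers":1,"tx":0,"ty":0.006,"tz":0.003,"rx":0,"ry":0,"rz":0},{"fingers":1,"tx":0,"ty":0.006,"tz":0.002,"rx":0,"ry":0,"rz":0},{"fingers":1,"tx":0,"ty":0.006,"tz":0,"rx":0,"ry":0,"rz":0},{"fingers":1,"tx":0,"ty":0.006,"tz":0,"rx":0,"ry":0,"rz":0},{"fingers":1,"tx":0,"ty":0.003,"tz":0,"rx":0,"ry":0,"rz":0}]'
python3 -m creep '[{"fingers":1,"tx":0,"ty":0.0,"tz":-0.015,"rx":0,"ry":0,"rz":0},{"fingers":1,"tx":0,"ty":0,"tz":-0.03,"rx":0,"ry":0,"rz":0},{"fingers":1,"tx":0,"ty":0,"tz":-0.02,"rx":0,"ry":0,"rz":0}]'
python3 - <<'E'
from h import *
plan(w(-135,61),.158,-6.96)
c=snap('side','s8.png')
im=cv2.imread('pics/s8.png')[110:280,150:330];cv2.imwrite('pics/s8c.png',cv2.resize(im,None,fx=3.3,fy=3.3,interpolation=2))
E
```

```text
time: 9.62
tcp_pos: [0.5837, 0.0367, 0.1457]
ee_rot: [-3.135, 0.197, -0.002]
wrist_force: [0.1, -0.4, -1.1]
gripper_width: 0.0931
time: 9.87
tcp_pos: [0.5844, 0.0386, 0.2126]
ee_rot: [-3.134, 0.194, -0.005]
wrist_force: [0.1, 0.1, 0.6]
gripper_width: 0.0934
t 9.87 tcp [0.5844 0.0386 0.2126] ch [-132.8    1.9] yaw -7.08 tilt 0.22 j [-0.12  0.52  0.03  1.63 -0.02  0.99 -1.78] w 0.0934 F [0.1 0.1 0.6]
delta tool t(mm) [ -2.5 -58.9  54.7] rv [-0.13 -0.18 -0.12] | world d [  5.   58.9 -54.6]
```

View pics/s8c.png

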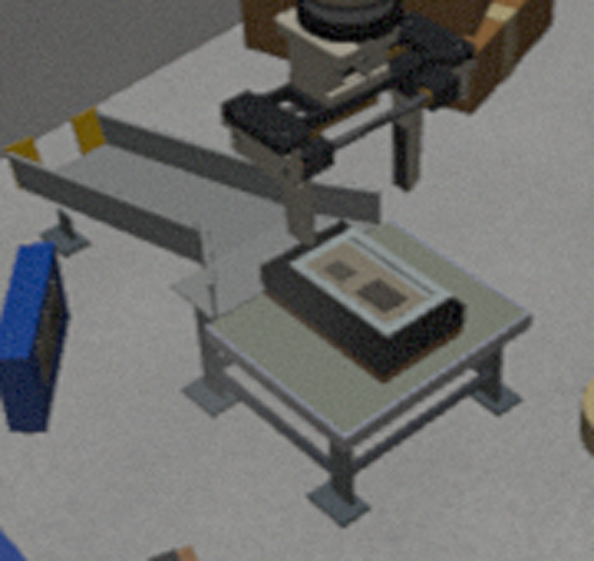

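```bash
cat >> h.py <<'E'
def flat(cam='side',zlo=.128,zhi=.152,f=None):
    c=snap(cam,f) if f else read_camera(cam)
    W=cloud(c).reshape(-1,3);q=(W[:,:2]-C);X=q@ux;Y=q@uy
    k=(W[:,2]>zlo)&(W[:,2]<zhi)&(X>-.26)&(X<-.0)&(abs(Y)<.1)
    P=np.stack([X[k],Y[k]],1).astype(np.float32)*1000
    print('flat n',k.sum(),[np.round(v,1) for v in cv2.minAreaRect(P)],'medz',np.median(W[k,2]).round(3),'minmax',P.min(0),P.max(0))
E
python3 - <<'E'
from h import *
flat()
plan(w(-250,0),.2,-6.96)
E
```

```text
flat n 1659 [array([-109.9,    1.5]), array([186.6, 211.1]), np.float64(86.9)] medz 0.143 minmax [-214.73676  -94.86397] [-1.2872723 92.04743  ]
t 9.97 tcp [0.5867 0.0388 0.215 ] ch [-130.6    2.4] yaw -7.07 tilt 0.65 j [-0.12  0.51  0.03  1.63 -0.02  0.99 -1.78] w 0.0928 F [ 1.4  0.  -0. ]
delta tool t(mm) [-119.6    2.7   13.7] rv [-0.22 -0.61 -0.11] | world d [-118.8   12.1  -15. ]
```

```bash
sed -i 's/(X<-.0)&(abs(Y)<.1)/(X<-.062)\&(abs(Y)<.085)/' h.py
python3 -m creep '[{"fingers":0,"tx":-0.03,"ty":0,"tz":0,"rx":-0.1,"ry":-0.3,"rz":0},{"fingers":0,"tx":-0.03,"ty":0,"tz":0,"rx":-0.1,"ry":-0.3,"rz":0},{"fingers":0,"tx":-0.03,"ty":0,"tz":0,"rx":0,"ry":0,"rz":0},{"fingers":0,"tx":-0.03,"ty":0,"tz":0,"rx":0,"ry":0,"rz":0},{"fingers":0,"tx":-0.004,"ty":0,"tz":0,"rx":0,"ry":0,"rz":0}]'
python3 -m creep '[{"fingers":0,"tx":-0.002,"ty":0,"tz":0,"rx":0,"ry":0,"rz":0},{"fingers":0,"tx":0,"ty":0,"tz":0,"rx":0,"ry":0,"rz":0},{"fingers":0,"tx":0,"ty":0,"tz":0,"rx":0,"ry":0,"rz":0},{"fingers":0,"tx":0,"ty":0,"tz":0,"rx":0,"ry":0,"rz":0},{"fingers":0,"tx":0,"ty":0,"tz":0,"rx":0,"ry":0,"rz":0}]'
python3 - <<'E'
from h import *
flat()
plan(w(-250,0),.12,-6.96)
E
```

```text
time: 10.38
tcp_pos: [0.4545, 0.0543, 0.2104]
ee_rot: [3.134, -0.19, -0.026]
wrist_force: [0.9, -0.0, -1.1]
gripper_width: 0.0643
time: 10.8
tcp_pos: [0.4597, 0.0535, 0.2111]
ee_rot: [3.133, -0.195, -0.014]
wrist_force: [-0.2, 0.2, 0.4]
gripper_width: 0.0307
flat n 1393 [array([-139.1,   -0.3]), array([153.4,  93.2]), np.float64(0.5)] medz 0.143 minmax [-215.57596   -47.121643] [-62.122704  46.163544]
t 10.85 tcp [0.4595 0.0535 0.2111] ch [-258.6    1.5] yaw -7.11 tilt 0.54 j [-0.18  0.34  0.03  1.95 -0.01  0.86 -1.85] w 0.0271 F [ 0.7 -0.  -0.3]
delta tool t(mm) [ 9.4  1.2 91. ] rv [ 0.17  0.51 -0.15] | world d [  8.4  -2.6 -91.1]
```

```bash
python3 -m creep '[{"fingers":0,"tx":0.008,"ty":0.001,"tz":0.03,"rx":0.1,"ry":0.5,"rz":0},{"fingers":0,"tx":0,"ty":0,"tz":0.03,"rx":0,"ry":0,"rz":0},{"fingers":0,"tx":0,"ty":0,"tz":0.028,"rx":0,"ry":0,"rz":0},{"fingers":0,"tx":0,"ty":0,"tz":0,"rx":0,"ry":0,"rz":0},{"fingers":0,"tx":0,"ty":0,"tz":0,"rx":0,"ry":0,"rz":0}]'
python3 - <<'E'
from h import *
plan(w(-50,0),.12,-6.96)
E
```

```text
time: 11.27
tcp_pos: [0.4657, 0.0513, 0.1225]
ee_rot: [3.134, -0.194, -0.006]
wrist_force: [0.6, 0.4, 0.2]
gripper_width: 0.0003
t 11.27 tcp [0.4657 0.0513 0.1225] ch [-2.522e+02  2.000e-01] yaw -7.09 tilt 0.23 j [-0.17  0.48  0.02  2.04 -0.02  0.62 -1.83] w 0.0003 F [0.6 0.4 0.2]
delta tool t(mm) [202.2  -0.3   1.8] rv [ 0.12  0.19 -0.13] | world d [200.6 -24.7  -2.5]
```

```bash
python3 -m creep '[{"fingers":0,"tx":0.015,"ty":0,"tz":0,"rx":0,"ry":0,"rz":0},{"fingers":0,"tx":0.015,"ty":0,"tz":0,"rx":0,"ry":0,"rz":0},{"fingers":0,"tx":0.016,"ty":0,"tz":0,"rx":0,"ry":0,"rz":0},{"fingers":0,"tx":0.016,"ty":0,"tz":0,"rx":0,"ry":0,"rz":0},{"fingers":0,"tx":0.016,"ty":0,"tz":0,"rx":0,"ry":0,"rz":0}]'
python3 -m creep '[{"fingers":0,"tx":0.016,"ty":0,"tz":0,"rx":0,"ry":0,"rz":0},{"fingers":0,"tx":0.016,"ty":0,"tz":0,"rx":0,"ry":0,"rz":0},{"fingers":0,"tx":0.01,"ty":0,"tz":0,"rx":0,"ry":0,"rz":0},{"fingers":0,"tx":0,"ty":0,"tz":0,"rx":0,"ry":0,"rz":0}]'
python3 - <<'E'
from h import *
plan(w(-50,0),.12,-6.96)
c=snap('side','s9.png')
im=cv2.imread('pics/s9.png')[110:280,150:330];cv2.imwrite('pics/s9c.png',cv2.resize(im,None,fx=3.3,fy=3.3,interpolation=2))
E
```

```text
time: 11.68
tcp_pos: [0.5441, 0.0421, 0.1252]
ee_rot: [3.135, -0.194, -0.0]
wrist_force: [-0.7, 0.7, -1.6]
gripper_width: 0.0004
time: 12.02
tcp_pos: [0.5885, 0.0363, 0.1254]
ee_rot: [3.135, -0.195, 0.008]
wrist_force: [0.7, 0.4, -0.2]
gripper_width: 0.0004
t 12.02 tcp [0.5885 0.0363 0.1254] ch [-1.284e+02  1.000e-01] yaw -7.14 tilt 0.3 j [-0.11  0.62  0.02  1.72 -0.02  0.8  -1.78] w 0.0004 F [ 0.7  0.4 -0.2]
delta tool t(mm) [78.4 -0.1  5.8] rv [ 0.03 -0.3  -0.18] | world d [77.8 -9.6 -5.4]
```

View pics/s9c.png

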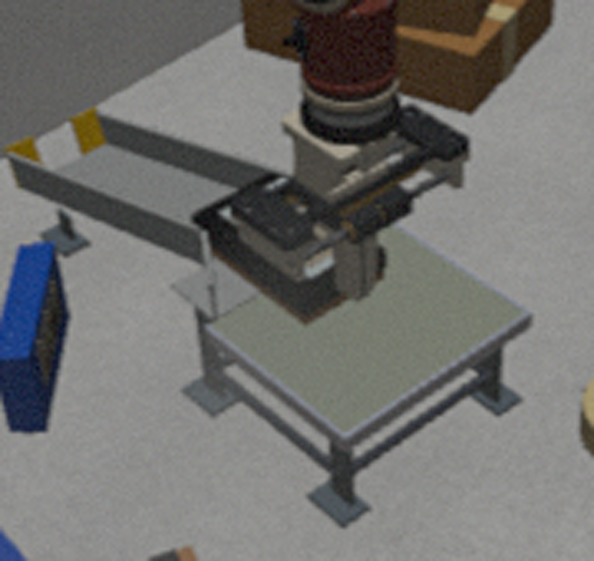

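```bash
python3 -m creep '[{"fingers":0,"tx":0.014,"ty":0,"tz":0.002,"rx":0,"ry":0,"rz":0},{"fingers":0,"tx":0.014,"ty":0,"tz":0.002,"rx":0,"ry":0,"rz":0},{"fingers":0,"tx":0.014,"ty":0,"tz":0,"rx":0,"ry":0,"rz":0},{"fingers":0,"tx":0.014,"ty":0,"tz":0,"rx":0,"ry":0,"rz":0},{"fingers":0,"tx":0.014,"ty":0,"tz":0,"rx":0,"ry":0,"rz":0}]'
python3 -m creep '[{"fingers":0,"tx":0.014,"ty":0,"tz":0,"rx":0,"ry":0,"rz":0},{"fingers":0,"tx":0,"ty":0,"tz":0,"rx":0,"ry":0,"rz":0},{"fingers":0,"tx":0,"ty":0,"tz":0,"rx":0,"ry":0,"rz":0}]'
python3 - <<'E'
from h import *
plan(w(-50,0),.12,-6.96)
c=snap('side','s10.png')
im=cv2.imread('pics/s10.png')[110:280,150:330];cv2.imwrite('pics/s10c.png',cv2.resize(im,None,fx=3.3,fy=3.3,interpolation=2))
E
```

```text
time: 12.48
tcp_pos: [0.6543, 0.0285, 0.1206]
ee_rot: [3.135, -0.193, -0.002]
wrist_force: [-0.9, -0.1, 1.1]
gripper_width: 0.0006
time: 12.73
tcp_pos: [0.6684, 0.0264, 0.12]
ee_rot: [3.135, -0.194, 0.0]
wrist_force: [-1.0, 0.8, 0.2]
gripper_width: 0.0003
t 12.73 tcp [0.6684 0.0264 0.12  ] ch [-47.9   0. ] yaw -7.09 tilt 0.06 j [-0.09  0.74  0.02  1.48 -0.02  0.93 -1.75] w 0.0003 F [-1.   0.8  0.2]
delta tool t(mm) [-2.1  0.   0. ] rv [ 0.06 -0.01 -0.13] | world d [-2.1  0.2 -0. ]
```

View pics/s10c.png

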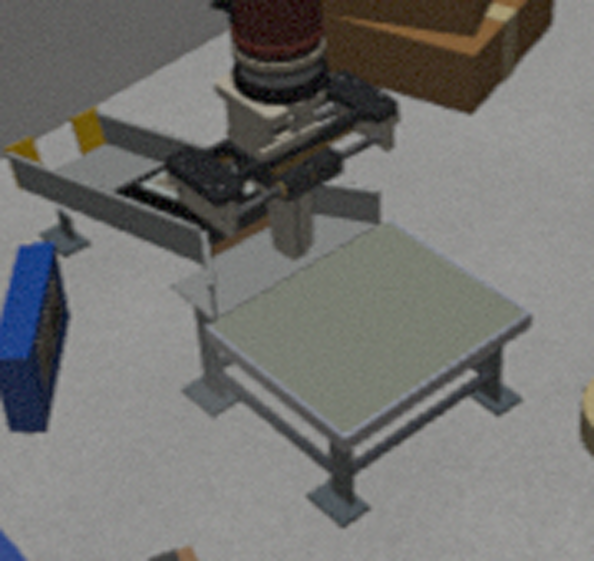

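```bash
python3 -m creep '[{"fingers":0,"tx":0,"ty":0,"tz":-0.03,"rx":0,"ry":0,"rz":0},{"fingers":0,"tx":0,"ty":0,"tz":-0.035,"rx":0,"ry":0,"rz":0},{"fingers":0,"tx":0,"ty":0,"tz":-0.035,"rx":0,"ry":0,"rz":0},{"fingers":1,"tx":-0.03,"ty":-0.015,"tz":-0.02,"rx":0,"ry":0,"rz":0},{"fingers":1,"tx":-0.03,"ty":-0.02,"tz":0,"rx":0,"ry":0,"rz":0}]'
python3 - <<'E'
from h import *
plan((.4685,.3285),.24,-23)
c=snap('side','s11.png')
im=cv2.imread('pics/s11.png')[110:280,150:330];cv2.imwrite('pics/s11c.png',cv2.resize(im,None,fx=3.3,fy=3.3,interpolation=2))
E
```

```text
time: 13.2
tcp_pos: [0.6158, 0.0663, 0.245]
ee_rot: [3.134, -0.203, 0.018]
wrist_force: [0.1, 1.0, 0.5]
gripper_width: 0.0094
t 13.2 tcp [0.6158 0.0663 0.245 ] ch [-105.    33.2] yaw -7.39 tilt 0.65 j [-0.16  0.54  0.03  1.49 -0.01  1.1  -1.83] w 0.0094 F [0.1 1.  0.5]
delta tool t(mm) [-179.9 -241.1    2.9] rv [-0.08 -0.65 15.61] | world d [-147.3  262.2   -5. ]
```

View pics/s11c.png

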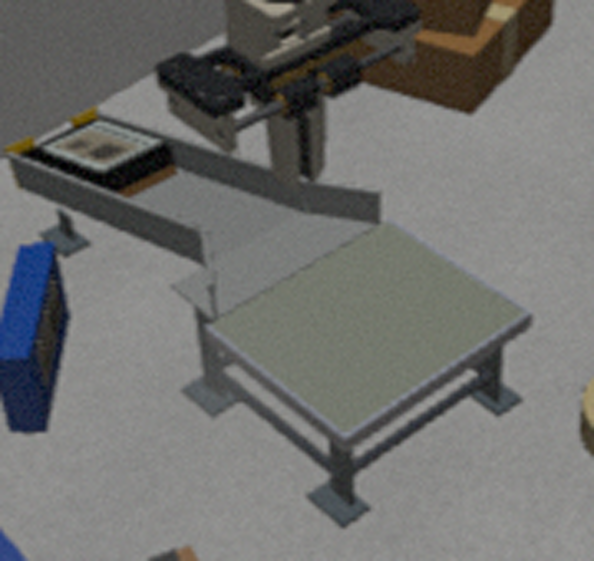

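```bash
python3 -m creep '[{"fingers":1,"tx":-0.022,"ty":-0.03,"tz":0,"rx":0,"ry":-0.3,"rz":0},{"fingers":1,"tx":-0.022,"ty":-0.03,"tz":0,"rx":0,"ry":-0.3,"rz":0},{"fingers":1,"tx":-0.022,"ty":-0.03,"tz":0,"rx":0,"ry":0,"rz":0},{"fingers":1,"tx":-0.022,"ty":-0.03,"tz":0,"rx":0,"ry":0,"rz":0},{"fingers":1,"tx":-0.022,"ty":-0.03,"tz":0,"rx":0,"ry":0,"rz":0}]'
python3 -m creep '[{"fingers":1,"tx":-0.022,"ty":-0.03,"tz":0,"rx":0,"ry":0,"rz":5.2},{"fingers":1,"tx":-0.022,"ty":-0.025,"tz":0,"rx":0,"ry":0,"rz":5.2},{"fingers":1,"tx":-0.02,"ty":-0.01,"tz":0,"rx":0,"ry":0,"rz":5.2},{"fingers":1,"tx":0,"ty":0,"tz":0,"rx":0,"ry":0,"rz":0},{"fingers":1,"tx":0,"ty":0,"tz":0,"rx":0,"ry":0,"rz":0}]'
python3 - <<'E'
from h import *
plan((.4685,.3285),.2,-23)
c=snap('wrist','wr5.png')
W=cloud(c).reshape(-1,3)
k=(W[:,2]>.08)&(W[:,2]<.1)&(np.hypot(W[:,0]-.4685,W[:,1]-.3285)<.1)
r=cv2.minAreaRect(W[k,:2].astype(np.float32)*1000);print(k.sum(),r,np.median(W[k,2]))
E
```

```text
time: 13.67
tcp_pos: [0.5203, 0.2322, 0.2401]
ee_rot: [3.135, -0.193, -0.019]
wrist_force: [0.1, 0.3, -0.9]
gripper_width: 0.0467
time: 14.08
tcp_pos: [0.4704, 0.309, 0.2405]
ee_rot: [3.079, -0.609, -0.018]
wrist_force: [0.6, -0.5, 0.2]
gripper_width: 0.0802
t 14.08 tcp [0.4704 0.309  0.2405] ch [-278.7  256.5] yaw -22.37 tilt 0.68 j [-0.66  0.46  0.06  1.64 -0.04  1.05 -2.54] w 0.0802 F [ 0.6 -0.5  0.2]
delta tool t(mm) [ -8.7 -17.5  40.5] rv [0.28 0.62 0.63] | world d [ -1.9  19.5 -40.5]
3902 ((467.92999267578125, 331.56463623046875), (32.13920593261719, 149.83338928222656), 67.44253540039062) 0.0898878926078702
```

View pics/wr5.png

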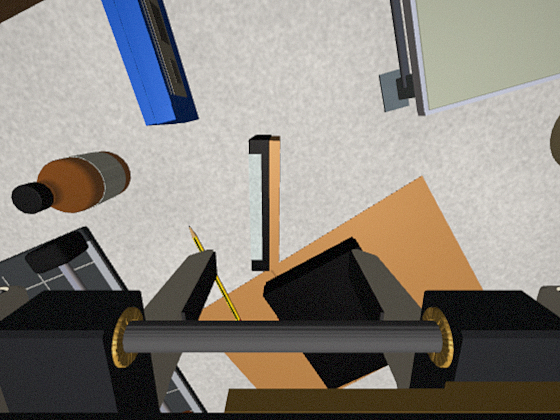

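```bash
python3 -m creep '[{"fingers":1,"tx":-0.005,"ty":-0.01,"tz":0.01,"rx":0.2,"ry":0.5,"rz":0.2},{"fingers":1,"tx":-0.004,"ty":-0.01,"tz":0.02,"rx":0,"ry":0,"rz":0},{"fingers":1,"tx":0,"ty":0,"tz":0.01,"rx":0,"ry":0,"rz":0},{"fingers":1,"tx":0,"ty":0,"tz":0,"rx":0,"ry":0,"rz":0}]'
python3 - <<'E'
from h import *
plan((.468,.3305),.048,-22.6)
E
```

```text
time: 14.47
tcp_pos: [0.471, 0.3273, 0.1978]
ee_rot: [3.073, -0.624, -0.008]
wrist_force: [-1.2, -0.2, 0.6]
gripper_width: 0.0929
t 14.47 tcp [0.471  0.3273 0.1978] ch [-280.4  274.8] yaw -22.96 tilt 0.44 j [-0.68  0.52  0.06  1.67 -0.04  0.96 -2.58] w 0.0929 F [-1.2 -0.2  0.6]
delta tool t(mm) [ -3.4  -2.8 149.8] rv [ 0.38  0.22 -0.36] | world d [  -3.     3.2 -149.8]
```

```bash
python3 -m creep '[{"fingers":1,"tx":-0.002,"ty":-0.0025,"tz":0.02,"rx":0.3,"ry":0.2,"rz":-0.3},{"fingers":1,"tx":0,"ty":0,"tz":0.03,"rx":0,"ry":0,"rz":0},{"fingers":1,"tx":0,"ty":0,"tz":0.03,"rx":0,"ry":0,"rz":0},{"fingers":1,"tx":0,"ty":0,"tz":0,"rx":0,"ry":0,"rz":0}]'
python3 - <<'E'
from h import *
plan((.468,.3305),.048,-22.6)
E
```

```text
time: 14.8
tcp_pos: [0.4689, 0.329, 0.1159]
ee_rot: [3.075, -0.618, -0.006]
wrist_force: [-0.7, -0.2, -0.5]
gripper_width: 0.0929
t 14.8 tcp [0.4689 0.329  0.1159] ch [-282.7  276.2] yaw -22.72 tilt 0.36 j [-0.68  0.62  0.05  1.77 -0.04  0.76 -2.58] w 0.0929 F [-0.7 -0.2 -0.5]
delta tool t(mm) [-1.2 -1.4 67.9] rv [ 0.33  0.15 -0.12] | world d [ -0.9   1.5 -67.9]
```

```bash
python3 -m creep '[{"fingers":1,"tx":0,"ty":-0.001,"tz":0.03,"rx":0.2,"ry":0,"rz":0},{"fingers":1,"tx":0,"ty":0,"tz":0.03,"rx":0,"ry":0,"rz":0},{"fingers":1,"tx":0,"ty":0,"tz":0.007,"rx":0,"ry":0,"rz":0},{"fingers":0,"tx":0,"ty":0,"tz":0,"rx":0,"ry":0,"rz":0},{"fingers":0,"tx":0,"ty":0,"tz":0,"rx":0,"ry":0,"rz":0}]' 30
python3 -m creep '[{"fingers":0,"tx":0,"ty":0,"tz":0,"rx":0,"ry":0,"rz":0},{"fingers":0,"tx":0,"ty":0,"tz":0,"rx":0,"ry":0,"rz":0},{"fingers":0,"tx":0,"ty":0,"tz":0,"rx":0,"ry":0,"rz":0},{"fingers":0,"tx":0,"ty":0,"tz":0,"rx":0,"ry":0,"rz":0},{"fingers":0,"tx":0,"ty":0,"tz":0,"rx":0,"ry":0,"rz":0}]'
python3 -m creep '[{"fingers":0,"tx":0,"ty":0,"tz":0,"rx":0,"ry":0,"rz":0},{"fingers":0,"tx":0,"ty":0,"tz":0,"rx":0,"ry":0,"rz":0},{"fingers":0,"tx":0,"ty":0,"tz":0,"rx":0,"ry":0,"rz":0}]'
```

```text
time: 15.22
tcp_pos: [0.4732, 0.3345, 0.055]
ee_rot: [-3.072, 0.615, -0.008]
wrist_force: [-0.1, 0.6, 0.3]
gripper_width: 0.084
time: 15.63
tcp_pos: [0.472, 0.3348, 0.0541]
ee_rot: [-3.073, 0.613, -0.007]
wrist_force: [0.8, -0.6, 0.4]
gripper_width: 0.0512
time: 15.88
tcp_pos: [0.4711, 0.3334, 0.0532]
ee_rot: [-3.076, 0.615, -0.004]
wrist_force: [-0.4, -1.7, 4.4]
gripper_width: 0.0315
```

```bash
python3 -m creep '[{"fingers":0,"tx":0,"ty":0,"tz":-0.015,"rx":0,"ry":0,"rz":0},{"fingers":0,"tx":0,"ty":0,"tz":-0.035,"rx":0,"ry":0,"rz":0},{"fingers":0,"tx":0,"ty":0,"tz":-0.035,"rx":0,"ry":0,"rz":0},{"fingers":0,"tx":0,"ty":0,"tz":-0.035,"rx":0,"ry":0,"rz":0},{"fingers":0,"tx":0,"ty":0,"tz":-0.035,"rx":0,"ry":0,"rz":0}]'
python3 -m creep '[{"fingers":0,"tx":0,"ty":0,"tz":-0.015,"rx":0,"ry":0,"rz":0},{"fingers":0,"tx":0,"ty":0,"tz":0,"rx":0,"ry":0,"rz":0}]'
python3 - <<'E'
from h import *
plan(w(-135,61),.22,-6.96)
E
```

```text
time: 16.3
tcp_pos: [0.4699, 0.3332, 0.2087]
ee_rot: [-3.075, 0.614, -0.003]
wrist_force: [0.6, -0.1, -4.2]
gripper_width: 0.0316
time: 16.47
tcp_pos: [0.4727, 0.335, 0.227]
ee_rot: [-3.067, 0.612, -0.014]
wrist_force: [0.9, 0.8, -4.6]
gripper_width: 0.0318
t 16.47 tcp [0.4727 0.335  0.227 ] ch [-279.6  282.6] yaw -22.58 tilt 0.95 j [-0.69  0.49  0.06  1.64 -0.04  1.   -2.58] w 0.0318 F [ 0.9  0.8 -4.6]
delta tool t(mm) [198.9 174.5   5.6] rv [ -0.83  -0.48 -15.61] | world d [ 116.7 -237.4   -7. ]
```

```bash
python3 -m creep '[{"fingers":0,"tx":0.025,"ty":0.022,"tz":0,"rx":-0.3,"ry":-0.2,"rz":0},{"fingers":0,"tx":0.025,"ty":0.022,"tz":0,"rx":-0.3,"ry":-0.2,"rz":0},{"fingers":0,"tx":0.025,"ty":0.022,"tz":0,"rx":0,"ry":0,"rz":0},{"fingers":0,"tx":0.025,"ty":0.022,"tz":0,"rx":0,"ry":0,"rz":0},{"fingers":0,"tx":0.025,"ty":0.022,"tz":0,"rx":0,"ry":0,"rz":0}]'
python3 -m creep '[{"fingers":0,"tx":0.025,"ty":0.022,"tz":0,"rx":0,"ry":0,"rz":-5.2},{"fingers":0,"tx":0.02,"ty":0.02,"tz":0,"rx":0,"ry":0,"rz":-5.2},{"fingers":0,"tx":0.015,"ty":0.015,"tz":0,"rx":0,"ry":0,"rz":-5.2},{"fingers":0,"tx":0,"ty":0,"tz":0,"rx":0,"ry":0,"rz":0},{"fingers":0,"tx":0,"ty":0,"tz":0,"rx":0,"ry":0,"rz":0}]'
python3 - <<'E'
from h import *
plan(w(-135,61),.17,-6.96)
E
```

```text
time: 16.88
tcp_pos: [0.5428, 0.1821, 0.2199]
ee_rot: [3.077, -0.614, -0.016]
wrist_force: [1.1, 0.4, -3.7]
gripper_width: 0.0317
time: 17.3
tcp_pos: [0.5823, 0.109, 0.2198]
ee_rot: [3.133, -0.199, -0.016]
wrist_force: [-0.5, 1.7, -3.5]
gripper_width: 0.0317
t 17.3 tcp [0.5823 0.109  0.2198] ch [-143.4   71.5] yaw -7.27 tilt 0.61 j [-0.23  0.53  0.01  1.59 -0.01  1.04 -1.91] w 0.0317 F [-0.5  1.7 -3.5]
delta tool t(mm) [ 9.  10.3 49.7] rv [ 0.16  0.59 -0.31] | world d [  7.1 -11.5 -49.8]
```

```bash
python3 -m creep '[{"fingers":0,"tx":0.005,"ty":0.005,"tz":0.01,"rx":0.1,"ry":0.5,"rz":-0.3},{"fingers":0,"tx":0.003,"ty":0.004,"tz":0.015,"rx":0,"ry":0,"rz":0},{"fingers":0,"tx":0,"ty":0,"tz":0.018,"rx":0,"ry":0,"rz":0},{"fingers":0,"tx":0,"ty":0,"tz":0,"rx":0,"ry":0,"rz":0},{"fingers":0,"tx":0,"ty":0,"tz":0,"rx":0,"ry":0,"rz":0}]'
python3 - <<'E'
from h import *
plan(w(-135,61),.162,-6.96)
c=snap('side','s12.png')
im=cv2.imread('pics/s12.png')[110:280,150:330];cv2.imwrite('pics/s12c.png',cv2.resize(im,None,fx=3.3,fy=3.3,interpolation=2))
E
```

```text
time: 17.72
tcp_pos: [0.5879, 0.1031, 0.1777]
ee_rot: [-3.136, 0.18, 0.004]
wrist_force: [0.4, 1.1, -3.8]
gripper_width: 0.0318
t 17.72 tcp [0.5879 0.1031 0.1777] ch [-137.1   66.4] yaw -6.57 tilt 0.14 j [-0.22  0.57  0.01  1.64 -0.01  0.93 -1.89] w 0.0318 F [ 0.4  1.1 -3.8]
delta tool t(mm) [ 2.1  5.4 15.7] rv [-0.03  0.14  0.39] | world d [  1.5  -5.6 -15.7]
```

View pics/s12c.png

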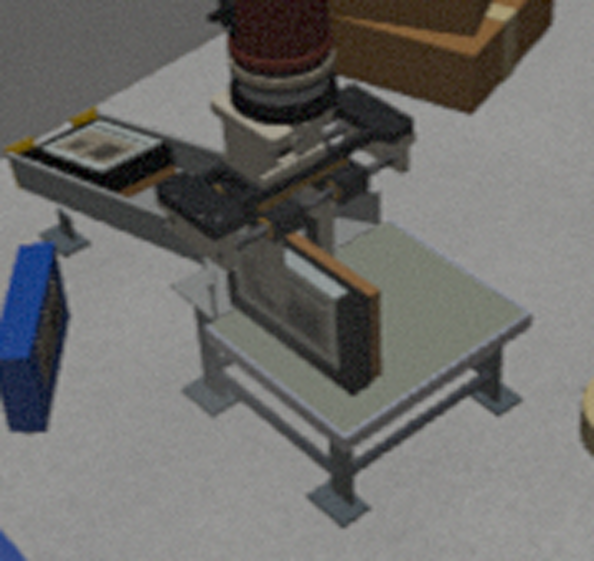

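```bash
python3 -m creep '[{"fingers":0,"tx":0,"ty":0.004,"tz":0.006,"rx":0,"ry":0,"rz":0.3},{"fingers":0,"tx":0,"ty":0,"tz":0.006,"rx":0,"ry":0,"rz":0},{"fingers":0,"tx":0,"ty":0,"tz":0,"rx":0,"ry":0,"rz":0},{"fingers":0,"tx":0,"ty":0,"tz":0,"rx":0,"ry":0,"rz":0}]'
python3 -m creep '[{"fingers":0,"tx":0,"ty":0,"tz":0.002,"rx":0,"ry":0,"rz":0},{"fingers":0,"tx":0,"ty":0,"tz":0,"rx":0,"ry":0,"rz":0}]'
```

```text
time: 18.1
tcp_pos: [0.5895, 0.0972, 0.1676]
ee_rot: [-3.135, 0.192, -0.004]
wrist_force: [0.5, 0.3, -3.2]
gripper_width: 0.0316
time: 18.27
tcp_pos: [0.5898, 0.0974, 0.1658]
ee_rot: [-3.135, 0.191, -0.006]
wrist_force: [-0.1, -0.5, -4.3]
gripper_width: 0.0319
```

```bash
python3 -m creep '[{"fingers":0,"tx":0,"ty":0,"tz":0.0025,"rx":0,"ry":0,"rz":0},{"fingers":0,"tx":0,"ty":0,"tz":0,"rx":0,"ry":0,"rz":0}]'
python3 -m creep '[{"fingers":0,"tx":0,"ty":0,"tz":0.002,"rx":0,"ry":0,"rz":0},{"fingers":0,"tx":0,"ty":0,"tz":0,"rx":0,"ry":0,"rz":0}]'
```

```text
time: 18.43
tcp_pos: [0.5896, 0.0973, 0.163]
ee_rot: [-3.135, 0.191, -0.005]
wrist_force: [-0.3, 0.1, -3.9]
gripper_width: 0.0317
time: 18.6
tcp_pos: [0.59, 0.0973, 0.1623]
ee_rot: [-3.135, 0.191, -0.006]
wrist_force: [-1.8, -0.8, 1.6]
gripper_width: 0.0319
```

```bash
python3 -m creep '[{"fingers":0.52,"tx":0,"ty":0,"tz":0,"rx":0,"ry":0,"rz":0},{"fingers":0.52,"tx":0,"ty":0,"tz":0,"rx":0,"ry":0,"rz":0},{"fingers":0.52,"tx":0,"ty":0,"tz":-0.013,"rx":0,"ry":0,"rz":0},{"fingers":0.52,"tx":0,"ty":0.006,"tz":0,"rx":0,"ry":0,"rz":0},{"fingers":0.52,"tx":0,"ty":0.008,"tz":0,"rx":0,"ry":0,"rz":0}]'
python3 -m creep '[{"fingers":0.52,"tx":0,"ty":0.008,"tz":0,"rx":0,"ry":0,"rz":0},{"fingers":0.52,"tx":0,"ty":0.006,"tz":0,"rx":0,"ry":0,"rz":0},{"fingers":0.52,"tx":0,"ty":0,"tz":0,"rx":0,"ry":0,"rz":0}]'
python3 - <<'E'
from h import *
plan(w(-135,61),.162,-6.96)
c=snap('side','s13.png')
im=cv2.imread('pics/s13.png')[110:280,150:330];cv2.imwrite('pics/s13c.png',cv2.resize(im,None,fx=3.3,fy=3.3,interpolation=2))
E
```

```text
time: 19.02
tcp_pos: [0.5892, 0.0846, 0.1752]
ee_rot: [-3.133, 0.188, -0.011]
wrist_force: [0.7, 1.6, 1.6]
gripper_width: 0.0482
time: 19.27
tcp_pos: [0.5858, 0.0657, 0.1737]
ee_rot: [3.133, -0.197, 0.003]
wrist_force: [-0.1, -1.0, 0.9]
gripper_width: 0.0482
t 19.27 tcp [0.5858 0.0657 0.1737] ch [-134.7   29. ] yaw -7.21 tilt 0.19 j [-0.16  0.56  0.01  1.67 -0.01  0.91 -1.84] w 0.0482 F [-0.1 -1.   0.9]
delta tool t(mm) [ -0.5 -32.   11.6] rv [ 0.14 -0.13 -0.25] | world d [  3.6  31.8 -11.7]
```

View pics/s13c.png

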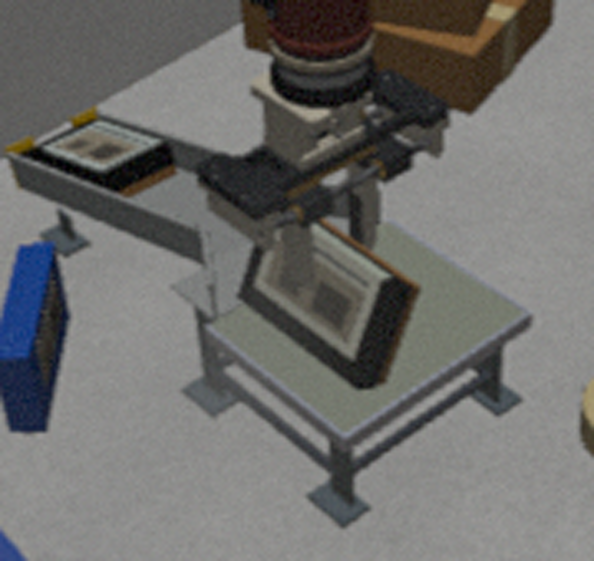

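```bash
python3 -m creep '[{"fingers":0.52,"tx":0,"ty":0.005,"tz":0,"rx":0,"ry":0,"rz":0},{"fingers":0.52,"tx":0,"ty":0,"tz":0,"rx":0,"ry":0,"rz":0},{"fingers":1,"tx":0,"ty":0,"tz":0,"rx":0,"ry":0,"rz":0},{"fingers":1,"tx":0,"ty":0,"tz":0.004,"rx":0,"ry":0,"rz":0},{"fingers":1,"tx":0,"ty":0,"tz":0.005,"rx":0,"ry":0,"rz":0}]'
python3 -m creep '[{"fingers":1,"tx":0,"ty":0,"tz":0.005,"rx":0,"ry":0,"rz":0},{"fingers":1,"tx":0,"ty":0,"tz":0.005,"rx":0,"ry":0,"rz":0},{"fingers":1,"tx":0,"ty":0,"tz":0.003,"rx":0,"ry":0,"rz":0},{"fingers":1,"tx":0,"ty":0,"tz":0.003,"rx":0,"ry":0,"rz":0},{"fingers":1,"tx":0,"ty":0,"tz":0,"rx":0,"ry":0,"rz":0}]'
python3 - <<'E'
from h import *
plan(w(-135,61),.162,-6.96)
c=snap('side','s14.png')
im=cv2.imread('pics/s14.png')[110:280,150:330];cv2.imwrite('pics/s14c.png',cv2.resize(im,None,fx=3.3,fy=3.3,interpolation=2))
E
```

```text
time: 19.73
tcp_pos: [0.5862, 0.0646, 0.1653]
ee_rot: [-3.135, 0.19, -0.007]
wrist_force: [0.1, -1.9, 0.3]
gripper_width: 0.0637
time: 20.15
tcp_pos: [0.5856, 0.0643, 0.1483]
ee_rot: [-3.136, 0.192, -0.004]
wrist_force: [0.9, -1.1, -0.5]
gripper_width: 0.092
t 20.15 tcp [0.5856 0.0643 0.1483] ch [-134.8   27.6] yaw -7.0 tilt 0.14 j [-0.15  0.59  0.01  1.7  -0.01  0.85 -1.83] w 0.092 F [ 0.9 -1.1 -0.5]
delta tool t(mm) [ -0.2 -33.5 -13.7] rv [-0.02 -0.14 -0.04] | world d [ 3.8 33.2 13.7]
```

View pics/s14c.png

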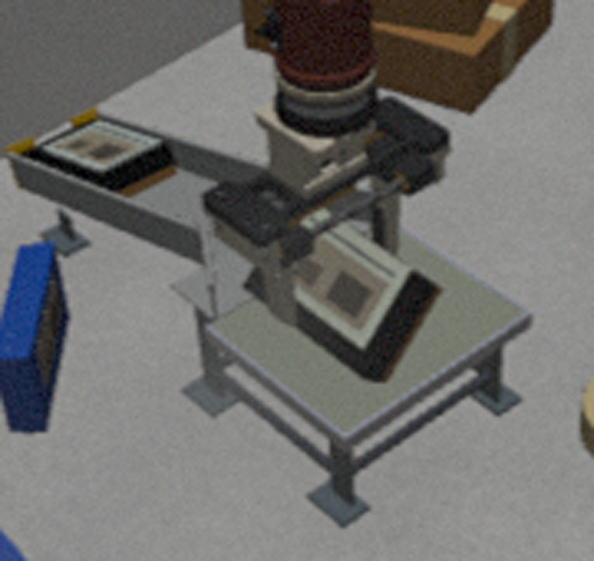

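Same as the first: about 48° and leaning on the far finger. Lower it the same way.

```bash
python3 -m creep '[{"fingers":1,"tx":0,"ty":0.006,"tz":0.002,"rx":0,"ry":0,"rz":0},{"fingers":1,"tx":0,"ty":0.006,"tz":0.001,"rx":0,"ry":0,"rz":0},{"fingers":1,"tx":0,"ty":0.006,"tz":0,"rx":0,"ry":0,"rz":0},{"fingers":1,"tx":0,"ty":0.006,"tz":0,"rx":0,"ry":0,"rz":0},{"fingers":1,"tx":0,"ty":0.003,"tz":0,"rx":0,"ry":0,"rz":0}]'
python3 -m creep '[{"fingers":1,"tx":0,"ty":0,"tz":-0.015,"rx":0,"ry":0,"rz":0},{"fingers":1,"tx":0,"ty":0,"tz":-0.03,"rx":0,"ry":0,"rz":0},{"fingers":0,"tx":-0.02,"ty":0,"tz":-0.02,"rx":0,"ry":0,"rz":0},{"fingers":0,"tx":-0.03,"ty":0,"tz":0,"rx":0,"ry":0,"rz":0},{"fingers":0,"tx":-0.03,"ty":0,"tz":0,"rx":0,"ry":0,"rz":0}]'
python3 - <<'E'
from h import *
plan(w(-250,0),.21,-6.96)
flat(f='s15.png')
im=cv2.imread('pics/s15.png')[110:280,150:330];cv2.imwrite('pics/s15c.png',cv2.resize(im,None,fx=3.3,fy=3.3,interpolation=2))
E
```

```text
time: 20.62
tcp_pos: [0.5825, 0.0361, 0.1463]
ee_rot: [-3.135, 0.194, -0.006]
wrist_force: [0.3, 0.3, 1.0]
gripper_width: 0.0929
time: 21.03
tcp_pos: [0.5037, 0.048, 0.2126]
ee_rot: [-3.133, 0.192, -0.013]
wrist_force: [-1.6, 1.1, -0.7]
gripper_width: 0.0775
t 21.03 tcp [0.5037 0.048  0.2126] ch [-214.     1.5] yaw -7.0 tilt 0.5 j [-0.14  0.4   0.01  1.85 -0.    0.89 -1.83] w 0.0775 F [-1.6  1.1 -0.7]
delta tool t(mm) [-36.    1.5   2.3] rv [-0.17 -0.47 -0.04] | world d [-35.9   2.9  -2.6]
flat n 1353 [array([-139.3,   -1.6]), array([152.2,  93.5]), np.float64(0.1)] medz 0.143 minmax [-215.32921   -48.321465] [-63.131317  45.27287 ]
```

View pics/s15c.png

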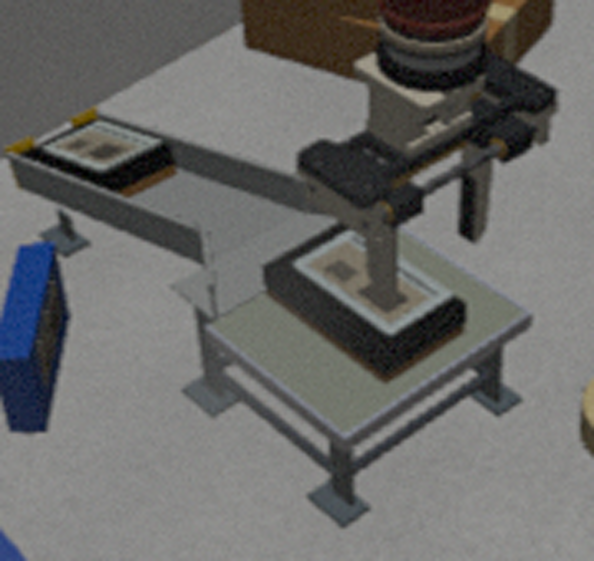

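Flat, label up, centred to about 2 mm. Go behind it and push.

```bash
python3 -m creep '[{"fingers":0,"tx":-0.03,"ty":0.001,"tz":0,"rx":-0.1,"ry":-0.4,"rz":0},{"fingers":0,"tx":-0.01,"ty":0.001,"tz":0,"rx":0,"ry":0,"rz":0},{"fingers":0,"tx":0,"ty":0,"tz":0,"rx":0,"ry":0,"rz":0},{"fingers":0,"tx":0,"ty":0,"tz":0,"rx":0,"ry":0,"rz":0},{"fingers":0,"tx":0,"ty":0,"tz":0,"rx":0,"ry":0,"rz":0}]'
python3 - <<'E'
from h import *
plan(w(-252,-1),.12,-6.96)
E
```

```text
time: 21.5
tcp_pos: [0.4649, 0.0503, 0.2112]
ee_rot: [3.135, -0.192, -0.002]
wrist_force: [0.9, -0.3, 0.6]
gripper_width: 0.0403
t 21.5 tcp [0.4649 0.0503 0.2112] ch [-252.9   -1. ] yaw -7.01 tilt 0.07 j [-0.16  0.34  0.    1.94 -0.    0.86 -1.85] w 0.0403 F [ 0.9 -0.3  0.6]
delta tool t(mm) [ 1.   0.  91.2] rv [ 0.02  0.07 -0.05] | world d [  0.9  -0.1 -91.2]
```

```bash
python3 -m creep '[{"fingers":0,"tx":0,"ty":0,"tz":0.03,"rx":0,"ry":0,"rz":0},{"fingers":0,"tx":0,"ty":0,"tz":0.03,"rx":0,"ry":0,"rz":0},{"fingers":0,"tx":0,"ty":0,"tz":0.03,"rx":0,"ry":0,"rz":0},{"fingers":0,"tx":0,"ty":0,"tz":0,"rx":0,"ry":0,"rz":0},{"fingers":0,"tx":0,"ty":0,"tz":0,"rx":0,"ry":0,"rz":0}]'
python3 - <<'E'
from h import *
plan(w(-50,0),.12,-6.96)
E
```

```text
time: 21.92
tcp_pos: [0.463, 0.05, 0.1199]
ee_rot: [3.134, -0.192, -0.01]
wrist_force: [0.8, -0.1, -0.1]
gripper_width: 0.0068
t 21.92 tcp [0.463  0.05   0.1199] ch [-254.7   -1.4] yaw -7.01 tilt 0.37 j [-0.16  0.48  0.    2.05 -0.    0.62 -1.85] w 0.0068 F [ 0.8 -0.1 -0.1]
delta tool t(mm) [204.7  -1.6  -1.4] rv [ 0.1   0.35 -0.05] | world d [ 2.034e+02 -2.340e+01  1.000e-01]
```

```bash
python3 -m creep '[{"fingers":0,"tx":0.015,"ty":0,"tz":-0.002,"rx":0,"ry":0.2,"rz":0},{"fingers":0,"tx":0.015,"ty":0,"tz":0,"rx":0,"ry":0,"rz":0},{"fingers":0,"tx":0.016,"ty":0,"tz":0,"rx":0,"ry":0,"rz":0},{"fingers":0,"tx":0.016,"ty":0,"tz":0,"rx":0,"ry":0,"rz":0},{"fingers":0,"tx":0.016,"ty":0,"tz":0,"rx":0,"ry":0,"rz":0}]'
python3 -m creep '[{"fingers":0,"tx":0.016,"ty":0,"tz":0,"rx":0,"ry":0,"rz":0},{"fingers":0,"tx":0.016,"ty":0,"tz":0,"rx":0,"ry":0,"rz":0},{"fingers":0,"tx":0.01,"ty":0,"tz":0,"rx":0,"ry":0,"rz":0},{"fingers":0,"tx":0,"ty":0,"tz":0,"rx":0,"ry":0,"rz":0}]'
python3 - <<'E'
from h import *
plan(w(-50,0),.12,-6.96)
E
```

```text
time: 22.33
tcp_pos: [0.5412, 0.0409, 0.1249]
ee_rot: [3.135, -0.191, 0.001]
wrist_force: [-0.4, 1.2, -0.9]
gripper_width: 0.0001
time: 22.67
tcp_pos: [0.5856, 0.0352, 0.125]
ee_rot: [3.135, -0.193, 0.01]
wrist_force: [0.6, 0.5, -0.5]
gripper_width: 0.0009
t 22.67 tcp [0.5856 0.0352 0.125 ] ch [-131.2   -1.3] yaw -7.05 tilt 0.36 j [-0.1   0.62  0.    1.73 -0.    0.79 -1.79] w 0.0009 F [ 0.6  0.5 -0.5]
delta tool t(mm) [81.1 -1.5  5.5] rv [ 0.   -0.36 -0.09] | world d [80.7 -8.5 -5. ]
```

```bash
python3 -m creep '[{"fingers":0,"tx":0.014,"ty":0,"tz":0.002,"rx":0,"ry":0,"rz":0},{"fingers":0,"tx":0.014,"ty":0,"tz":0.002,"rx":0,"ry":0,"rz":0},{"fingers":0,"tx":0.014,"ty":0,"tz":0,"rx":0,"ry":0,"rz":0},{"fingers":0,"tx":0.014,"ty":0,"tz":0,"rx":0,"ry":0,"rz":0},{"fingers":0,"tx":0.014,"ty":0,"tz":0,"rx":0,"ry":0,"rz":0}]'
python3 -m creep '[{"fingers":0,"tx":0.014,"ty":0,"tz":0,"rx":0,"ry":0,"rz":0},{"fingers":0,"tx":0,"ty":0,"tz":0,"rx":0,"ry":0,"rz":0},{"fingers":0,"tx":0,"ty":0,"tz":0,"rx":0,"ry":0,"rz":0},{"fingers":0,"tx":0,"ty":0,"tz":-0.03,"rx":0,"ry":0,"rz":0},{"fingers":0,"tx":0,"ty":0,"tz":-0.035,"rx":0,"ry":0,"rz":0}]'
python3 -m creep '[{"fingers":0,"tx":-0.03,"ty":0,"tz":-0.03,"rx":0,"ry":0,"rz":0},{"fingers":0,"tx":-0.04,"ty":0,"tz":0,"rx":0,"ry":0,"rz":0},{"fingers":0,"tx":-0.04,"ty":0,"tz":0,"rx":0,"ry":0,"rz":0},{"fingers":0,"tx":-0.03,"ty":0,"tz":0,"rx":0,"ry":0,"rz":0},{"fingers":0,"tx":0,"ty":0,"tz":0,"rx":0,"ry":0,"rz":0}]'
python3 -m creep '[{"fingers":0,"tx":-0.02,"ty":0.04,"tz":0,"rx":0,"ry":0,"rz":0},{"fingers":0,"tx":0,"ty":0.04,"tz":0,"rx":0,"ry":0,"rz":0},{"fingers":0,"tx":0,"ty":0.04,"tz":0,"rx":0,"ry":0,"rz":0},{"fingers":0,"tx":0,"ty":0.04,"tz":0,"rx":0,"ry":0,"rz":0},{"fingers":0,"tx":0,"ty":0,"tz":0,"rx":0,"ry":0,"rz":0}]'
python3 - <<'E'
from h import *
c=snap('top','t16.png')
im=cv2.imread('pics/t16.png')[25:240,180:330];cv2.imwrite('pics/t16c.png',cv2.resize(im,None,fx=2.7,fy=2.7,interpolation=2))
W=cloud(c).reshape(-1,3);q=W[:,:2]-C;X=q@ux;Y=q@uy;Z=W[:,2]-.109
s=np.sin(np.radians(16));co=np.cos(np.radians(16))
a=X*co-Z*s;h=X*s+Z*co  # along the slope, height above
k=(h>.022)&(h<.042)&(X>0)&(X<.36)&(abs(Y)<.049)&(a<.333)
print(k.sum(),a[k].min(),a[k].max(),'h med',np.median(h[k]))
print(np.histogram(a[k],bins=np.arange(0,.36,.01)))
for lo,hi in ((.03,.18),(.19,.33)):
    m=k&(a>lo)&(a<hi); print('y',np.percentile(Y[m],[1,50,99]).round(4),'h',np.percentile(h[m],[5,50,95]).round(4))
c=snap('side','s16.png')
im=cv2.imread('pics/s16.png')[110:280,150:330];cv2.imwrite('pics/s16c.png',cv2.resize(im,None,fx=3.3,fy=3.3,interpolation=2))
E
```

```text
time: 23.08
tcp_pos: [0.6517, 0.0274, 0.1207]
ee_rot: [3.135, -0.191, 0.001]
wrist_force: [-0.7, 0.5, -0.3]
gripper_width: 0.0004
time: 23.5
tcp_pos: [0.6618, 0.0258, 0.182]
ee_rot: [3.134, -0.191, -0.013]
wrist_force: [0.7, -0.3, 0.6]
gripper_width: 0.0006
time: 23.92
tcp_pos: [0.5182, 0.0437, 0.2138]
ee_rot: [3.135, -0.187, -0.012]
wrist_force: [0.1, 0.1, 0.2]
gripper_width: 0.0005
time: 24.33
tcp_pos: [0.4866, -0.1218, 0.2144]
ee_rot: [3.126, -0.215, 0.001]
wrist_force: [-0.5, -0.2, 0.2]
gripper_width: 0.0008
2585 0.03903746363513924 0.3329938969903544 h med 0.033660406012983826
(array([  0,   0,   0,   2, 113,  92,  95,  94,  95,  89,  99,  88,  95,
        87,  84,  95,  84,  89,  87,  91,  83,  92,  87,  79,  92,  79,
        85,  82,  79,  86,  77,  79,  78,  28,   0]), array([0.  , 0.01, 0.02, 0.03, 0.04, 0.05, 0.06, 0.07, 0.08, 0.09, 0.1 ,
       0.11, 0.12, 0.13, 0.14, 0.15, 0.16, 0.17, 0.18, 0.19, 0.2 , 0.21,
       0.22, 0.23, 0.24, 0.25, 0.26, 0.27, 0.28, 0.29, 0.3 , 0.31, 0.32,
       0.33, 0.34, 0.35]))
y [-0.0461 -0.0021  0.0425] h [0.0278 0.0337 0.0389]
y [-0.0452 -0.0009  0.0431] h [0.0282 0.0337 0.0392]
```

View pics/s16c.png

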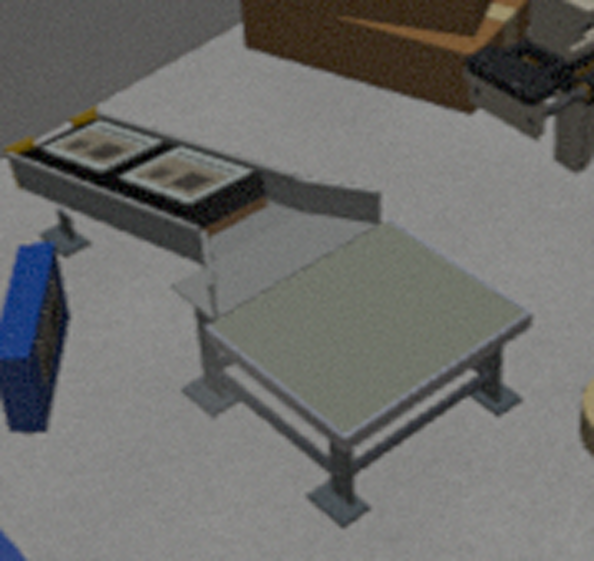

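View pics/t16c.png

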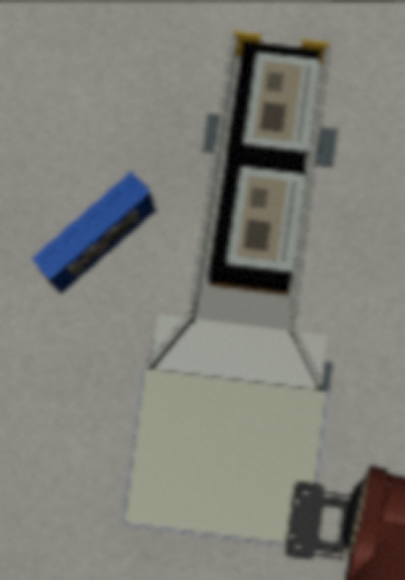

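View pics/t16.png

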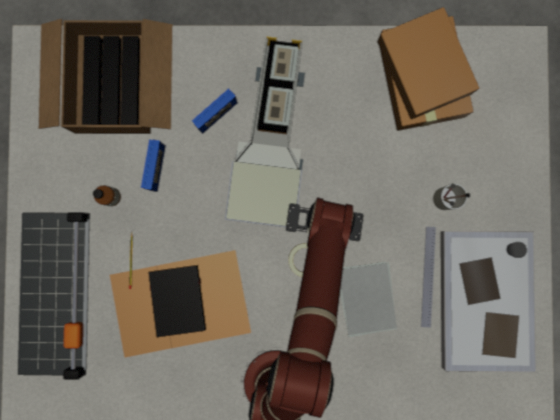

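```bash
python3 -m creep '[{"fingers":0,"tx":0,"ty":0,"tz":0,"rx":0,"ry":0,"rz":0},{"fingers":0,"tx":0,"ty":0,"tz":0,"rx":0,"ry":0,"rz":0},{"fingers":0,"tx":0,"ty":0,"tz":0,"rx":0,"ry":0,"rz":0}]'
python3 - <<'E'
from h import *
a=cv2.imread('pics/s16.png').astype(int);c=snap('side','s17.png');b=cv2.imread('pics/s17.png').astype(int)
print('diff chute',np.abs(a-b)[130:200,150:240].mean(),'ref bench',np.abs(a-b)[300:400,20:80].mean())
print(sign_off())
E
```

```text
time: 24.68
tcp_pos: [0.4894, -0.1094, 0.2135]
ee_rot: [3.136, -0.186, -0.0]
wrist_force: [0.2, 0.6, -0.1]
gripper_width: 0.0002
diff chute 3.1414285714285715 ref bench 3.1192777777777776
the job is handed in; nothing more can be done
None
```

Both boxes are in the chute, label up and one behind the other. I handed the job in at about 24.7 s of the 72 s allowed; no verdict was reported.

I picked up each box standing and set it on its edge on the loading board. I then tipped it slowly between the open fingers onto its tray side and pushed it over the crest with the fingers shut. The first box, from the right side, ran down to the end stop. The second, from the left side, came to rest against it.

**Last checks, from the depth images:**

| Check | First box | Second box |
|---|---|---|
| Centre past the crest | about 0.26 m | about 0.115 m |
| Off the centre line | about 1 mm | about 2 mm |

- **Position:** the two boxes lie end to end, about 150 mm between centres. Both are flat on the slope, at about 33 mm above it for 32 mm boxes.
- **At rest:** two side pictures about 0.3 s apart differed only by camera noise around the chute.
- **Robot clear:** the arm was away from everything, and the wrist force readings were near zero.
- **Other things on the bench:** in the final top view everything visible was where it had been at the start. The arm partly covered the tape roll, and I checked this by eye only.

**Disagreement with the description:** box_b was said to face its label about -y. The pictures showed both black boxes with the label toward +y and the brown tray toward -y. I went by the pictures, and both labels ended up uppermost.

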